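# Make up the sprig kit and the texture kit

### The job

Make up the two kits for tonight's pottery class from the stock on the bench. The blue tray is the sprig kit: lay the clay fish in its square bay, stand the slip trailer in its round socket and lay the wooden dowel in its long groove; the yellow tray is the texture kit: lay the flat wooden rib lengthwise in its long bay and stand the white cone stamp in its round socket. Everything must end down on the floor of its pocket, and the clay moth, the glaze jar and the needle tool stay where they are.

Things in the scene. Friction and masses are not known exactly. Their poses are not given: they have to be found in the camera images.
- blue_tray: Blue felt-lined tray, fixed, 112 (x) x 164 (y) x 8 mm. Origin: centre of underside. Pocket floors 4 mm, rims 8 mm above the bench. Pocket centres (x, y) mm: bay (16.5, 36), 67 in x by 66 in y, finger gaps 44 wide at floor level in the middle of its two y sides (+y: out through the edge; -y: 22 deep); round socket (16.5, -50), diameter 50; groove (-36.5, -14), 117 in y by 27 in x, no gaps.
- yellow_tray: Yellow felt-lined tray, fixed, of the same outside, floor and rim heights as the blue one. Origin: centre of underside. Pocket centres (x, y) mm: bay (0, 36), 99 in x by 68 in y, finger gaps as in the blue tray (-y: 21 deep); round socket (0, -50), diameter 40. Both trays lie within 0.1 rad of unturned: +x away from the robot, +y to its left.
- clay_fish: Brown fired-clay fish sprig, chunky, 51 (x) x 46 (y) mm over all, 16 mm high, lying flat, 40 g. Origin: centre of its underside, z up. Two flat parallel sides, 42 mm apart (its narrowest way), face along the direction 120 degrees from its +x (towards +y): grip across these. Sides are upright only over the lower 6 mm and slope in above: grip low, fingertips 2 to 3 mm up.
- slip_trailer: Cream rubber bulb with a thin steel needle pointing up, standing: bulb 33 mm in diameter (widest 6 to 12 mm above its foot) and 37 mm high, needle tip at 58 mm, 40 g. Origin: centre of its underside, z up. Round, grip the bulb from any side.
- dowel: Pale beech dowel, 13 mm thick, 100 mm long along its y, lying, does not roll; 20 g. Origin: centre of its underside, z up. Grip across its x; with the fingertips 5.5 mm above its underside they clear the groove's rim.
- cone_stamp: White bisque cone stamp, standing: 20 mm in diameter at the foot, narrowing a little to the top, 39 mm high, may lean by 0.1 rad on its uneven foot, 30 g. Origin: centre of its underside, z up.
- wood_rib: Flat oval wooden rib, 52 mm (its x) x 82 mm (its y), 8.5 mm thick, lying flat, 30 g. Origin: centre of its underside, z up. Grip across its x in the middle, fingertips 2 to 3 mm above its underside. In the bay its y lies along the tray's x.
- glaze_jar: Bystander: small amber jar with a black lid, 34 mm in diameter, 46 mm high, standing behind the stock. Origin: centre of its underside.
- clay_moth: Bystander: brown clay moth with spread wings, 58 x 65 x 12 mm, lying behind the stock. Origin: centre of its underside.
- needle_tool: Bystander: needle tool with a turned wooden handle, 181 mm long along its y, 9 mm thick, lying behind the stock. Origin: middle of its underside.

How it is judged:
By the outcome, as a careful person would: the job done as asked, in the order asked, and still so for the second after the job is handed in, with the robot touching nothing.
It also fails if it takes over 125 s, if anything falls off the work surface, if the arm or the gripper's body presses on something with over 40 N, if the wrist force passes 120 N, or if a joint passes its speed limit or range.

### The arm

A 6-joint arm with a two-finger parallel gripper is mounted at the origin on a cart in front of the work surface, level with it; the furniture and walls round the work are solid. World frame = base frame: x ahead of the robot, y to its left, z up, the work surface at z = 0. Lengths are in m, angles in rad, forces in N, time in s.
With the tool pointing down it reaches from about 0.25 to 0.85 m from the base axis. Payload 12.5 kg.
Tool frame: the origin (TCP) lies midway between the tips of the shut fingers; the grasp point (between the pads) lies env.grip_depth behind it (env.grip_depth is the distance from the TCP to the grasp point, in m); z points along the fingers, y is the line along which they close (so a half turn about z gives the same grasp; the last joint's range is limited). The gripper opens to 93 mm and grips with 3 to 60 N. Pads are 15 mm wide; open, the fingers measure 128 mm over their backs; the gripper's body (75 mm by 188 mm) begins 65 mm behind the grasp point.
Start: joints at [1.061, 0.351, 1.652, -0, 1.139, -0.085], TCP at [0.227, 0.501, 0.186] pointing down, gripper open.
Joint ranges: [-2.75, 2.75], [-0.79, 2.1], [0.01, 2.65], [-1.57, 4.71], [0.07, 3.14], [-2.87, 2.87]. Speed limits (rad/s): [2.22, 2.22, 2.79, 3.14, 3.14, 3.14].

### API

Orientations are given as a rotation vector (axis times angle).
In Python, from bench import env gives the robot as it stands. The module is installed in compiled form; this text tells all that it offers.
- The arm moves only by the tool send_rows, never from a script. Its argument "plan" is a list of rows, each a list of 3 entries, a list of its own where there are three numbers: the shift along the tool's x, y, z in mm, then the turn about the tool's z in degrees, then the opening, from 0 (shut) to 1 (fully open). In form: [[[dx, dy, dz], spin, grip], ...]. A call has 1 to 5 rows; each row is the pose to reach, as a shift and turn from the pose commanded when the call began, along the tool's axes at that moment; what a row does not reach only later rows make up. A row lasts 1/10 s, in which the tool goes at most 50 mm and 8.59 degrees, less where a joint would pass 70% of its speed; a pose out of reach is approached as far as the arm can. A call with a gripper value outside its range is refused whole. The fingers move at their own pace and stop on an object; the grip force is fixed at half the most. Time passes only in rows, so rows that repeat a pose let the fingers close. It gives the time, the measured TCP pose, the force, the opening and the grip force at its end, in the units of the state.
- env.read_state(): the state, without advancing time (a new reading comes with each control period).
- env.get_image(name): name is "scene" or "top" or "wrist"; returns a dict with "pixels" (400x640x3 uint8, red, green, blue), "z_map" (400x640 float32, m along the optical axis (not along the pixel's ray), 0 where there is no reading), "camera_matrix" (3x3 intrinsics, pixels), "extrinsics" (4x4, takes a point from camera to world coordinates); the wrist camera has in their place "T_tool_cam" (4x4, takes a point from camera to tool coordinates, whose origin is the TCP and whose axes are the flange's). Camera axes: x right, y down, z forward; pixel columns grow to the right and rows downward; lengths in m; the calibration is good to about 2 mm. A picture is of the moment at which its call begins: read the wrist's pose just before it.
- env.job_done(): hands the job in; it is judged then, once.
Trained networks look in a picture, given as the dict that the camera call returned (one of the last four; its "shot" number tells which), for a name from the list of things; names that differ only in an ending like _2 or _b are one class to them, and where a whole thing is asked for, a point or a joint stands for the part that bears it (a point fixed in the world has none). Each returns a list of dicts, best first, with "score" (0 to 1); they miss things now and then, are a little off and sometimes report something else, mostly with a low value. They report only what shows in the picture. A call takes as long as a camera call.
- env.search_frame(picture, query): "centre" ([row, column] as shares, 0 to 1, of the picture: columns of its width, rows of its height, amid what is visible of it).
- env.place_of(picture, query): "centre" ([row, column] as shares, 0 to 1, of the picture: columns of its width, rows of its height: a listed point, or the origin of a listed thing).
The state is a dict: "clock": time; "qpos": joint angles; "joint_vel": joint speeds; "tau": joint torques, N m; "eef_pos": TCP position; "ee_rot": TCP orientation; "force": force on the tool from outside, world axes, zero at the start; "moment": the same for the moment, N m; "grip_width": opening from 0.0 (shut) to 1.0 (fully open); "finger_force": force on a finger pad.
Only numpy, scipy, OpenCV 4.12 (cv2) and the standard library are available. Lean on these libraries where they do the work, as an engineer would, in place of code of your own. Each camera call takes 0.05 s, during which the arm holds its last target. There are 200 camera calls.

## Working session

There is one attempt and no reset: what is moved stays moved. The work goes in short steps, Python scripts to look and compute and a tool call to move; the robot and the scene stay as the last step left them, time stands still between calls to the robot, and variables do not carry over. Pictures are saved under pics/ and viewed, at most 17 in all, crops included, and the job is handed in when it is done.

Besides the shell and the picture viewer there is one more tool, called as a command line: name --argument value ..., lists and objects as JSON in quotes. send_rows: Moves the arm, as the interface text tells. Its arguments: {"type":"object","properties":{"plan":{"type":"array"}},"required":["plan"]}

```bash
mkdir -p pics; cat > h.py <<'E'
import numpy as np, cv2
from bench import env
from scipy.spatial.transform import Rotation as R
def cam(name):
    s=env.read_state(); p=env.get_image(name)
    if name=="wrist":
        T=np.eye(4);T[:3,:3]=R.from_rotvec(s["ee_rot"]).as_matrix();T[:3,3]=s["eef_pos"];p["W"]=T@p["T_tool_cam"]
    else:p["W"]=np.array(p["extrinsics"])
    return p
def save(p,n): cv2.imwrite(f"pics/{n}.png",p["pixels"][...,::-1])
def onplane(p,uv,z):
    K=p["camera_matrix"];W=p["W"];uv=np.atleast_2d(uv).astype(float)
    d=np.c_[(uv-[K[0,2],K[1,2]])/[K[0,0],K[1,1]],np.ones(len(uv))]@W[:3,:3].T
    return W[:3,3]+d*((z-W[2,3])/d[:,2])[:,None]
def cloud(p):
    K=p["camera_matrix"];Z=p["z_map"];v,u=np.mgrid[:400,:640]
    P=np.stack([(u-K[0,2])/K[0,0]*Z,(v-K[1,2])/K[1,1]*Z,Z],-1)
    return P@p["W"][:3,:3].T+p["W"][:3,3]
E
python3 - <<'E'
from h import *
s=env.read_state();print(s["eef_pos"],s["ee_rot"],env.grip_depth,s["grip_width"])
p=cam("top");save(p,"top1");print(p["W"].round(3),p["camera_matrix"])
C=cloud(p)
for n in "blue_tray yellow_tray clay_fish slip_trailer dowel cone_stamp wood_rib glaze_jar clay_moth needle_tool".split():
    for r in env.place_of(p,n)[:2]:
        v,u=r["centre"][0]*400,r["centre"][1]*640
        print(n,round(r["score"],2),round(u),round(v),onplane(p,[u,v],0)[0].round(3)[:2],C[min(int(v),399),min(int(u),639)].round(3))
p=cam("scene");save(p,"scene1")
E
```

```text
[0.22646383 0.50079461 0.18529156] [-6.62188619e-01 -3.07065125e+00  1.74494198e-03] 0.0188 0.9985793242792174
[[ 0.02  -0.99   0.139  0.387]
 [-1.    -0.022 -0.017 -0.106]
 [ 0.02  -0.139 -0.99   0.94 ]
 [ 0.     0.     0.     1.   ]] [[415.82011773   0.         319.49941051]
 [  0.         415.82011773 200.91796776]
 [  0.           0.           1.        ]]
blue_tray 0.16 332 215 [ 0.488 -0.151] [ 0.488 -0.148  0.012]
yellow_tray 0.64 438 221 [ 0.478 -0.393] [ 0.478 -0.389  0.005]
clay_fish 0.54 296 235 [ 0.439 -0.071] [ 0.439 -0.071  0.013]
slip_trailer 0.72 263 241 [0.424 0.002] [0.424 0.    0.025]
dowel 0.67 331 214 [ 0.489 -0.149] [ 0.49  -0.146  0.009]
cone_stamp 0.75 367 215 [ 0.49  -0.232] [ 0.49  -0.23   0.011]
cone_stamp 0.38 297 197 [ 0.527 -0.072] [ 0.522 -0.072  0.028]
wood_rib 0.67 367 216 [ 0.486 -0.231] [ 0.486 -0.23   0.006]
glaze_jar 0.73 316 166 [ 0.599 -0.113] [ 0.59  -0.112  0.045]
clay_moth 0.54 282 158 [ 0.618 -0.034] [ 0.619 -0.033 -0.001]
needle_tool 0.65 371 163 [ 0.611 -0.24 ] [ 0.61  -0.236  0.009]
```

View pics/top1.png

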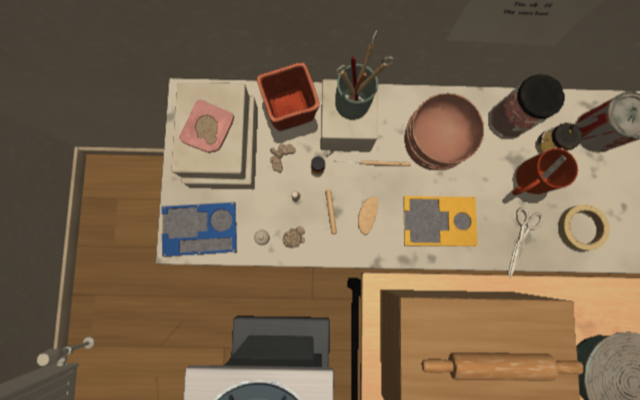

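View pics/scene1.png

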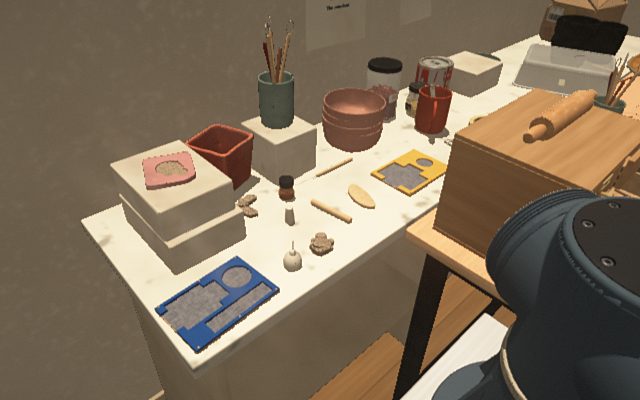

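The top view shows the blue tray at (199,229), trailer (262,237), fish (294,237), cone (295,196), dowel (331,212), rib (368,215) and yellow tray (440,221). The network's blue_tray hit was actually the dowel, so I'll ignore it. A wooden cabinet stands to the lower right and blocks to the upper left.

```bash
cat >> h.py <<'E'
def rect(p,mask,z):
    """largest blob -> world min-area rect on plane z: centre, sizes(mm), angle of long side (deg)"""
    cs,_=cv2.findContours(mask.astype(np.uint8),cv2.RETR_EXTERNAL,cv2.CHAIN_APPROX_NONE)
    c=max(cs,key=cv2.contourArea)[:,0]
    w=onplane(p,c,z)[:,:2]
    b=cv2.boxPoints(cv2.minAreaRect((w*1000).astype(np.float32)))
    e=[b[1]-b[0],b[2]-b[1]];l=max(e,key=np.linalg.norm)
    return b.mean(0),sorted(np.linalg.norm(e,axis=1)),np.degrees(np.arctan2(l[1],l[0]))%180
def hsv(p): return cv2.cvtColor(p["pixels"],cv2.COLOR_RGB2HSV)
def goto(x,y,z,yaw=None):
    """mm target of the TCP, yaw = world direction (deg) of tool y, mod 180"""
    s=env.read_state();M=R.from_rotvec(s["ee_rot"]).as_matrix()
    d=M.T@(np.array([x,y,z])-s["eef_pos"]*1000)
    cur=np.degrees(np.arctan2(M[1,1],M[0,1]));sp=0 if yaw is None else -((yaw-cur+90)%180-90)
    print("shift",d.round(1),"spin",round(sp,1),"cur yaw",round(cur,1),"q6",s["qpos"][5].round(2),"tcp",(s["eef_pos"]*1000).round(1),"w",round(s["grip_width"]*93,1),"F",s["force"].round(1),"ff",np.round(s["finger_force"],1),"t",round(s["clock"],1))
E
python3 - <<'E'
from h import *
p=cam("top");h=hsv(p);C=cloud(p)
H,S,V=h[...,0],h[...,1],h[...,2]
reg=np.zeros((400,640),bool)
m=(H>100)&(H<125)&(S>120);m[:, 300:]=0;print("blue",rect(p,m,.008))
m=(H>18)&(H<32)&(S>150)&(V>100);m[:,:390]=0;m[:,490:]=0;m[260:]=0;print("yel",rect(p,m,.008))
for n,b in dict(blocks=(170,80,250,180),pot=(260,65,318,130),cup=(325,60,390,140),jar=(308,150,328,178),bowl=(405,95,485,170),cab=(370,280,560,390),cabright=(580,330,640,390),red=(515,150,580,195),sciss=(505,210,540,270),tape=(560,205,610,250)).items():
    c=C[b[1]:b[3],b[0]:b[2]].reshape(-1,3);c=c[c[:,2]>.02]
    print(n,c.min(0).round(2),c.max(0).round(2)) if len(c) else 0
w=cam("wrist");print(w["T_tool_cam"].round(3),w["camera_matrix"].round(0))
goto(330,150,330,90)
E
```

```text
blue (array([448.77423, 145.75952], dtype=float32), [np.float32(106.67291), np.float32(161.17152)], np.float32(95.570625))
yel (array([ 478.68896, -395.29578], dtype=float32), [np.float32(109.79124), np.float32(162.49553)], np.float32(90.161736))
blocks [ 0.39 -0.11  0.06] [0.74 0.17 0.94]
pot [ 0.39 -0.11  0.02] [0.81 0.02 0.94]
cup [ 0.39 -0.28  0.02] [ 0.81 -0.11  0.94]
jar [ 0.39 -0.13  0.02] [ 0.61 -0.1   0.94]
bowl [ 0.39 -0.45  0.03] [ 0.73 -0.11  0.94]
cab [ 0.12 -0.56  0.02] [ 0.39 -0.11  0.94]
cabright [ 0.14 -0.77  0.02] [ 0.39 -0.11  0.94]
red [ 0.39 -0.67  0.02] [ 0.64 -0.11  0.94]
sciss [ 0.39 -0.11  0.94] [ 0.39 -0.11  0.94]
tape [ 0.39 -0.77  0.02] [ 0.52 -0.11  0.94]
[[ 0.    -0.971 -0.238  0.066]
 [ 1.     0.     0.     0.001]
 [-0.    -0.238  0.971 -0.199]
 [ 0.     0.     0.     1.   ]] [[306.   0. 321.]
 [  0. 306. 196.]
 [  0.   0.   1.]]
shift [-238.9 -277.3 -144.2] spin -24.3 cur yaw 65.7 q6 -0.08 tcp [226.7 501.1 185.9] w 92.9 F [ 0.5  0.6 -0.8] ff 0.0 t 0.7
```

```bash
python3 - <<'E'
from h import *
goto(430,90,220,90)
p=cam("top");C=cloud(p);ok=p["z_map"]>0
for n,b in dict(blocks=(170,80,250,180),cup=(325,60,390,140),bowl=(405,95,485,170),cab=(370,280,560,390),pin=(420,350,580,380),red=(515,150,580,195)).items():
    c=C[b[1]:b[3],b[0]:b[2]][ok[b[1]:b[3],b[0]:b[2]]];c=c[c[:,2]>.03]
    print(n,c.min(0).round(2),c.max(0).round(2))
E
```

```text
shift [-354.7 -290.8  -34.2] spin -24.3 cur yaw 65.7 q6 -0.08 tcp [226.7 501.1 185.9] w 92.9 F [ 0.5  0.6 -0.8] ff 0.0 t 0.7
blocks [0.55 0.03 0.07] [0.74 0.18 0.15]
cup [ 0.64 -0.28  0.03] [ 0.81 -0.13  0.34]
bowl [ 0.58 -0.45  0.03] [ 0.73 -0.3   0.13]
cab [ 0.12 -0.56  0.03] [ 0.33 -0.26  0.26]
pin [ 0.19 -0.56  0.21] [ 0.24 -0.29  0.26]
red [ 0.53 -0.67  0.03] [ 0.64 -0.54  0.12]
```

send_rows --plan '[[[-36,-29,-7],-5,1],[[-72,-58,-14],-10,1],[[-108,-87,-21],-15,1],[[-144,-116,-28],-20,1],[[-180,-145,-34],-24.3,1]]'

```text
clock: 1.25
eef_pos: [0.3314, 0.2932, 0.2203]
ee_rot: [-0.005, 3.141, 0.001]
force: [0.4, -1.2, 0.6]
grip_width: 0.997
finger_force: 0.0
```

send_rows --plan '[[[-25,-51,0],0,1],[[-50,-102,0],0,1],[[-75,-153,0],0,1],[[-101,-204,0],0,1],[[-101,-204,0],0,1]]'

```text
clock: 1.75
eef_pos: [0.4328, 0.0879, 0.22]
ee_rot: [0.004, 3.141, -0.001]
force: [0.6, 0.1, 0.3]
grip_width: 0.999
finger_force: 0.0
```

```bash
python3 - <<'E'
from h import *
goto(430,90,220,90)
p=cam("wrist");save(p,"w1");C=cloud(p)
for n in "blue_tray clay_fish slip_trailer dowel cone_stamp wood_rib".split():
    for r in env.place_of(p,n)[:2]:
        v,u=r["centre"][0]*400,r["centre"][1]*640
        print(n,round(r["score"],2),round(u),round(v),(1000*onplane(p,[u,v],0)[0]).round(0)[:2])
h=hsv(p);m=(h[...,0]>100)&(h[...,0]<125)&(h[...,1]>120);print("blue",rect(p,m,.008))
E
```

```text
shift [2.8 2.1 0. ] spin -0.1 cur yaw 89.9 q6 -1.47 tcp [432.8  87.9 220. ] w 92.9 F [0.6 0.1 0.3] ff 0.0 t 1.8
blue_tray 0.74 361 181 [449. 144.]
blue_tray 0.32 95 209 [ 488. -233.]
clay_fish 0.81 211 173 [436. -63.]
slip_trailer 0.79 259 171 [433.   4.]
slip_trailer 0.54 158 216 [ 498. -145.]
dowel 0.82 156 212 [ 492. -146.]
wood_rib 0.89 96 208 [ 486. -231.]
wood_rib 0.59 360 184 [452. 144.]
blue (array([449.0495 , 146.25677], dtype=float32), [np.float32(110.71476), np.float32(160.81822)], np.float32(94.963615))
```

```bash
python3 - <<'E'
import cv2
i=cv2.imread("pics/w1.png");cv2.imwrite("pics/w1c.png",cv2.resize(i[110:290,60:460],None,fx=2,fy=2,interpolation=cv2.INTER_CUBIC))
E
```

```text
(no output)
```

View pics/w1c.png

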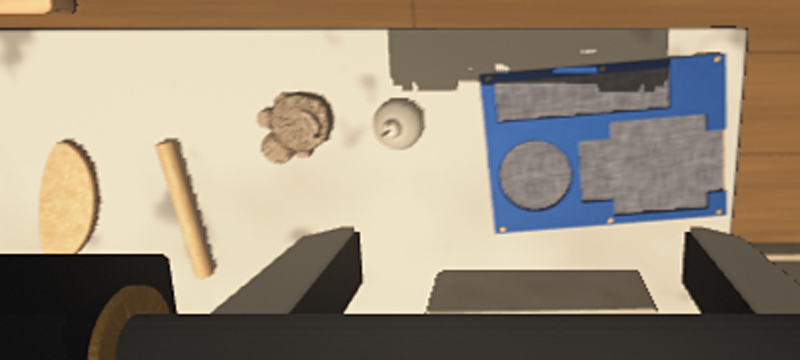

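The wrist crop (2x, offset 60,110) shows fish at about (298,125), trailer (397,123), dowel (186,208) and rib (68,198). The blue tray has its groove on the robot's side and its socket on the right, with the yaw at about +5°. I'll go close over the fish.

send_rows --plan '[[[-4,-40,25],0,1],[[-4,-80,55],0,1],[[-4,-120,85],0,1],[[-4,-153,105],0,1],[[-4,-153,105],0,1]]'

```text
clock: 2.6
eef_pos: [0.4343, -0.0637, 0.1127]
ee_rot: [-0.004, -3.138, -0.001]
force: [-0.3, -0.2, 0.1]
grip_width: 0.998
finger_force: 0.0
```

```bash
cat >> h.py <<'E'
def blob(p,u,v,r=60,thr=40):
    """mask of the thing at (u,v) by colour contrast with the bench around"""
    im=cv2.GaussianBlur(p["pixels"],(3,3),0).astype(int);y0,x0=max(v-r,0),max(u-r,0)
    sub=im[y0:v+r,x0:u+r];bg=np.median(sub.reshape(-1,3),0)
    m=np.zeros((400,640),np.uint8);m[y0:v+r,x0:u+r]=(np.abs(sub-bg).sum(-1)>thr)
    n,l=cv2.connectedComponents(m);return l==l[v,u]
def widths(p,m,z):
    """silhouette width (mm) by world direction on plane z"""
    v,u=np.nonzero(m);w=onplane(p,np.c_[u,v],z)[:,:2]*1000
    o=[]
    for a in range(0,180,3):
        q=w@[np.cos(np.radians(a)),np.sin(np.radians(a))];o.append((a,q.max()-q.min(),(q.max()+q.min())/2))
    return np.array(o),w.mean(0)
E
python3 - <<'E'
from h import *
goto(437,-65,115,90)
p=cam("wrist");save(p,"w2")
for r in env.place_of(p,"clay_fish")[:1]:
    v,u=r["centre"][0]*400,r["centre"][1]*640;print(r["score"],u,v,(1000*onplane(p,[u,v],0)[0]).round(0)[:2])
m=blob(p,int(u),int(v));o,c=widths(p,m,.004);print(m.sum(),c.round(1));print(o[:,:2].round(0).astype(int).tolist())
i=p["pixels"][:,:,::-1].copy();cn,_=cv2.findContours(m.astype(np.uint8),0,1);cv2.drawContours(i,cn,-1,(0,0,255),1)
v,u=int(v),int(u);cv2.imwrite("pics/w2c.png",cv2.resize(i[v-60:v+60,u-80:u+80],None,fx=5,fy=5))
E
```

```text
shift [-2.7 -1.3 -2.3] spin -0.1 cur yaw 89.9 q6 -1.82 tcp [434.3 -63.7 112.7] w 92.8 F [-0.3 -0.2  0.1] ff 0.0 t 2.6
0.72 321.088 186.60000000000002 [434. -62.]
242340 [459.7 -63.9]
[[0, 440], [3, 474], [6, 508], [9, 540], [12, 571], [15, 600], [18, 628], [21, 654], [24, 678], [27, 700], [30, 720], [33, 738], [36, 754], [39, 769], [42, 781], [45, 791], [48, 798], [51, 804], [54, 807], [57, 809], [60, 807], [63, 804], [66, 799], [69, 791], [72, 781], [75, 769], [78, 771], [81, 778], [84, 783], [87, 786], [90, 787], [93, 786], [96, 783], [99, 777], [102, 769], [105, 770], [108, 782], [111, 792], [114, 799], [117, 805], [120, 808], [123, 808], [126, 807], [129, 804], [132, 798], [135, 790], [138, 780], [141, 767], [144, 753], [147, 737], [150, 718], [153, 698], [156, 675], [159, 651], [162, 625], [165, 597], [168, 568], [171, 537], [174, 505], [177, 471]]
```

View pics/w2c.png

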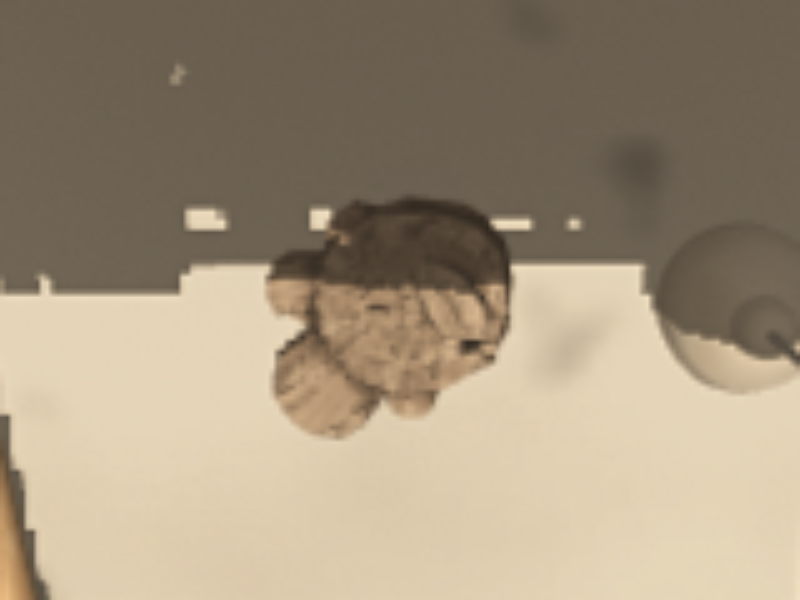

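The crop shows the fish with its body at (410,290), its tail lobes at (325,385) and (290,285), and its mouth to the right. A shadow edge at row ~285 spoils colour segmentation, so I'll use depth.

```bash
python3 - <<'E'
from h import *
p=cam("wrist");C=cloud(p)
z=C[...,2];b=np.median(z[215:235,300:340]);print("bench",b)
m=np.zeros((400,640),bool);s=np.s_[130:245,270:372];m[s]=(z[s]-b>.0035)
n,l,st,ce=cv2.connectedComponentsWithStats(m.astype(np.uint8));k=l[187,321];m=l==k;print(st[k],(z[m]-b).max())
o,c=widths(p,m,.006);print(c.round(1));print([(int(a),round(w,1)) for a,w,_ in o])
for a,_,mid in o[np.argsort(o[:,1])[:6]]: print(a,mid)
i=p["pixels"][:,:,::-1].copy();cn,_=cv2.findContours(m.astype(np.uint8),0,1);cv2.drawContours(i,cn,-1,(0,0,255),1)
cv2.imwrite("pics/w2d.png",cv2.resize(i[137:237,261:381],None,fx=5,fy=5,interpolation=0))
E
```

```text
bench -2.9718478567808404e-05
[ 292  164   49   48 1703] 0.31364483145094557
[434.4 -65.5]
[(0, np.float64(49.4)), (3, np.float64(48.7)), (6, np.float64(47.8)), (9, np.float64(47.4)), (12, np.float64(46.8)), (15, np.float64(46.1)), (18, np.float64(45.9)), (21, np.float64(45.9)), (24, np.float64(45.9)), (27, np.float64(45.7)), (30, np.float64(45.3)), (33, np.float64(44.9)), (36, np.float64(45.1)), (39, np.float64(45.5)), (42, np.float64(46.5)), (45, np.float64(47.4)), (48, np.float64(48.2)), (51, np.float64(48.9)), (54, np.float64(49.4)), (57, np.float64(49.8)), (60, np.float64(50.0)), (63, np.float64(50.1)), (66, np.float64(50.1)), (69, np.float64(49.9)), (72, np.float64(49.9)), (75, np.float64(49.8)), (78, np.float64(49.5)), (81, np.float64(49.2)), (84, np.float64(49.2)), (87, np.float64(49.2)), (90, np.float64(49.2)), (93, np.float64(49.4)), (96, np.float64(50.3)), (99, np.float64(51.5)), (102, np.float64(52.6)), (105, np.float64(53.5)), (108, np.float64(54.3)), (111, np.float64(55.0)), (114, np.float64(55.7)), (117, np.float64(56.2)), (120, np.float64(56.5)), (123, np.float64(56.9)), (126, np.float64(57.5)), (129, np.float64(57.9)), (132, np.float64(58.1)), (135, np.float64(58.2)), (138, np.float64(58.3)), (141, np.float64(58.2)), (144, np.float64(57.9)), (147, np.float64(57.6)), (150, np.float64(57.2)), (153, np.float64(56.7)), (156, np.float64(56.1)), (159, np.float64(55.4)), (162, np.float64(54.5)), (165, np.float64(53.5)), (168, np.float64(52.6)), (171, np.float64(51.9)), (174, np.float64(51.2)), (177, np.float64(50.3))]
33.0 328.2674168865457
36.0 312.1909200171465
30.0 343.05507718254773
39.0 295.2248730754307
27.0 356.9024473574584
24.0 369.77157273214726
```

View pics/w2d.png

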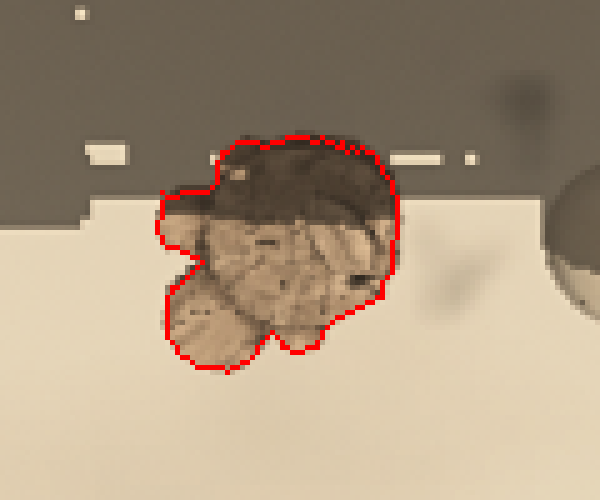

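send_rows --plan '[[[0,0,10],8.5,1],[[0,0,20],17,1],[[0,0,30],25.5,1],[[0,0,40],34,1],[[0,0,50],42.5,1]]'

```text
clock: 3.25
eef_pos: [0.4364, -0.0609, 0.0654]
ee_rot: [1.145, 2.924, 0.001]
force: [0.9, -0.4, 0.1]
grip_width: 0.997
finger_force: 0.0
```

send_rows --plan '[[[0,0,10],8,1],[[0,0,20],13.5,1],[[0,0,20],13.5,1],[[0,0,20],13.5,1]]'

```text
clock: 3.65
eef_pos: [0.4362, -0.0614, 0.0456]
ee_rot: [1.469, 2.776, 0.0]
force: [0.8, 0.1, 0.6]
grip_width: 0.999
finger_force: 0.0
```

```bash
python3 - <<'E'
from h import *
goto(434,-64,2.7,34)
p=cam("wrist");C=cloud(p);save(p,"w3")
z=C[...,2]
v,u=np.mgrid[:400,:640]
m=(z>.0035)&(z<.02)&(np.hypot(C[...,0]-.434,C[...,1]+.064)<.038);m=cv2.morphologyEx(m.astype(np.uint8),cv2.MORPH_OPEN,np.ones((3,3)))>0
o,c=widths(p,m,.006)
for a in (28,31,34,37,40,124):
    P=C[m][:,:2]*1000@[np.cos(np.radians(a)),np.sin(np.radians(a))];n=np.array([434,-64])@[np.cos(np.radians(a)),np.sin(np.radians(a))]
    print(a,(P.min()-n).round(1),(P.max()-n).round(1))
E
```

```text
shift [-0.9 -3.3 42.9] spin 0.2 cur yaw 34.2 q6 -0.84 tcp [436.2 -61.4  45.6] w 92.9 F [0.8 0.1 0.6] ff 0.0 t 3.6
28 -23.4 21.4
31 -23.2 21.2
34 -23.0 20.9
37 -23.0 20.6
40 -23.0 20.2
124 -30.3 26.1
```

View pics/w3.png

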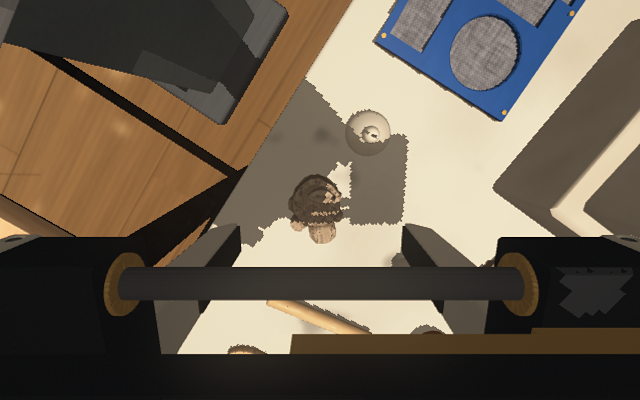

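The picture shows the fish at (318,205) between the opened fingers, with the trailer clear at (368,132). I'll descend and grip.

send_rows --plan '[[[-3,-4.3,15],0,1],[[-3,-4.3,30],0,1],[[-3,-4.3,43],0,1],[[-3,-4.3,43],0,1],[[-3,-4.3,43],0,1]]'

```text
clock: 4.2
eef_pos: [0.4342, -0.0671, 0.0025]
ee_rot: [1.474, 2.774, 0.0]
force: [-1.3, 0.1, -0.2]
grip_width: 0.993
finger_force: 0.0
```

send_rows --plan '[[[0,0,0],0,0],[[0,0,0],0,0],[[0,0,0],0,0],[[0,0,0],0,0],[[0,0,0],0,0]]'

```text
clock: 4.7
eef_pos: [0.4338, -0.0672, 0.0019]
ee_rot: [1.476, 2.773, 0.0]
force: [0.0, 0.3, 0.4]
grip_width: 0.62
finger_force: 0.0
```

send_rows --plan '[[[0,0,0],0,0],[[0,0,0],0,0],[[0,0,0],0,0],[[0,0,0],0,0],[[0,0,0],0,0]]'

```text
clock: 5.2
eef_pos: [0.4337, -0.0671, 0.0018]
ee_rot: [-1.476, -2.773, 0.0]
force: [0.6, -0.8, 0.1]
grip_width: 0.19
finger_force: 0.0
```

send_rows --plan '[[[0,0,-20],0,0],[[0,0,-50],0,0],[[0,0,-80],0,0],[[0,0,-80],0,0]]'

```text
clock: 5.6
eef_pos: [0.4357, -0.0676, 0.0848]
ee_rot: [1.473, 2.769, 0.002]
force: [0.2, 0.3, 0.6]
grip_width: 0.007
finger_force: 0.0
```

```bash
python3 - <<'E'
from h import *
t=np.radians(5);c=np.array([449,146])+[[np.cos(t),-np.sin(t)],[np.sin(t),np.cos(t)]]@np.array([16.5,36]);print(c)
goto(c[0],c[1],80,95)
E
```

```text
[462.29960578 183.30107889]
shift [193.3 162.2   4.6] spin -61.0 cur yaw 34.0 q6 -0.85 tcp [435.7 -67.6  84.8] w 0.7 F [0.2 0.3 0.6] ff 0.0 t 5.6
```

```bash
python3 - <<'E'
from h import *
p=cam("wrist");save(p,"w4");C=cloud(p)
for n in ("clay_fish","slip_trailer"):
  for r in env.place_of(p,n)[:1]:
    v,u=r["centre"][0]*400,r["centre"][1]*640;print(n,r["score"],u,v,(1000*onplane(p,[u,v],0)[0]).round(0)[:2])
cv2.imwrite("pics/w4c.png",cv2.resize(p["pixels"][110:310,200:440,::-1],None,fx=3,fy=3))
q=cam("top")
for r in env.place_of(q,"clay_fish")[:1]:
    v,u=r["centre"][0]*400,r["centre"][1]*640;print("top",r["score"],u,v,(1000*onplane(q,[u,v],0)[0]).round(0)[:2])
E
```

```text
clay_fish 0.55 324.288 189.32 [437. -63.]
slip_trailer 0.79 361.59999999999997 127.08 [433.   4.]
```

View pics/w4c.png

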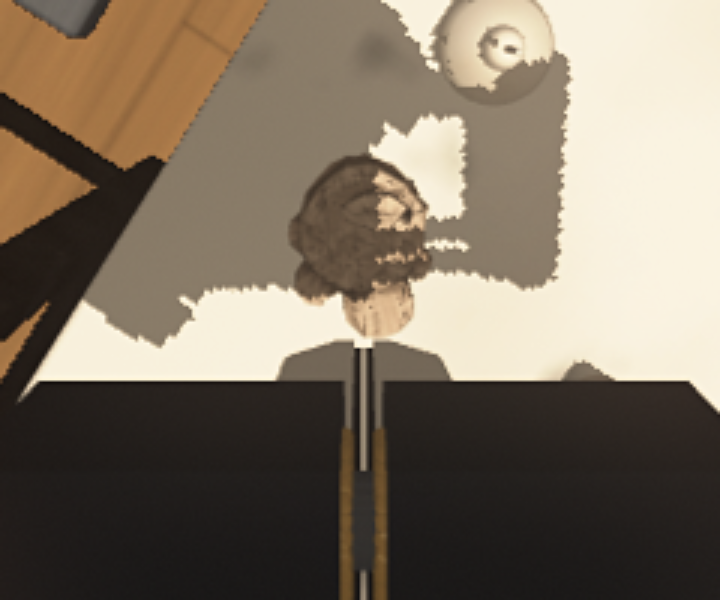

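The crop shows the fish still on the bench at (322,190) in the full image, with the shut fingers empty. I need to know where the tips really are, and whether the fish moved.

```bash
python3 - <<'E'
from h import *
p=cam("wrist");C=cloud(p);Z=p["z_map"]
T=np.linalg.inv(p["W"]@np.linalg.inv(p["T_tool_cam"]))
t=C@T[:3,:3].T+T[:3,3]
for v in (218,221,224,227,230,233,236,240,250): print(v,Z[v,321].round(3),[(t[v,u]*1000).round(0).tolist() for u in (300,312,319,330,342)])
z=C[...,2]
m=(z>.0035)&(z<.02)&(np.hypot(C[...,0]-.435,C[...,1]+.065)<.038);m=cv2.morphologyEx(m.astype(np.uint8),cv2.MORPH_OPEN,np.ones((3,3)))>0
for a in (22,28,34,40,46,124):
    d=[np.cos(np.radians(a)),np.sin(np.radians(a))]
    P=C[m][:,:2]*1000@d;n=np.array([434,-64])@d
    print(a,(P.min()-n).round(1),(P.max()-n).round(1))
print(np.percentile(z[m],[50,90,99]))
E
```

```text
218 0.284 [[-23.0, -20.0, 81.0], [-23.0, -8.0, 81.0], [-21.0, -1.0, 72.0], [-20.0, 9.0, 71.0], [-24.0, 21.0, 82.0]]
221 0.284 [[-26.0, -20.0, 81.0], [-27.0, -8.0, 81.0], [-24.0, -1.0, 74.0], [-24.0, 9.0, 73.0], [-26.0, 21.0, 80.0]]
224 0.284 [[-29.0, -20.0, 81.0], [10.0, -5.0, -34.0], [-30.0, -1.0, 81.0], [10.0, 5.0, -33.0], [-29.0, 21.0, 81.0]]
227 0.172 [[10.0, -11.0, -40.0], [10.0, -5.0, -39.0], [8.0, -1.0, -35.0], [10.0, 5.0, -40.0], [10.0, 12.0, -39.0]]
230 0.168 [[10.0, -11.0, -43.0], [10.0, -5.0, -43.0], [9.0, -1.0, -40.0], [10.0, 5.0, -43.0], [10.0, 12.0, -44.0]]
233 0.162 [[10.0, -11.0, -48.0], [10.0, -4.0, -49.0], [9.0, -1.0, -45.0], [10.0, 5.0, -49.0], [10.0, 11.0, -48.0]]
236 0.16 [[10.0, -10.0, -53.0], [10.0, -4.0, -53.0], [8.0, -1.0, -48.0], [10.0, 5.0, -53.0], [10.0, 11.0, -53.0]]
240 0.153 [[37.0, -5.0, -125.0], [36.0, -2.0, -123.0], [9.0, -1.0, -55.0], [37.0, 2.0, -125.0], [37.0, 6.0, -124.0]]
250 0.145 [[37.0, -5.0, -131.0], [36.0, -2.0, -130.0], [9.0, -1.0, -67.0], [37.0, 2.0, -131.0], [37.0, 5.0, -131.0]]
22 -23.6 21.1
28 -23.5 20.6
34 -23.2 20.0
40 -23.0 20.1
46 -23.5 21.0
124 -28.3 25.7
[0.01056312 0.01333211 0.01626032]
```

The depth says the visible finger plates end 33 mm behind the nominal TCP. That would explain closing over the fish, so I'll check it from the side with the scene camera.

```bash
python3 - <<'E'
from h import *
s=env.read_state();e=s["eef_pos"]
for n in ("scene","top"):
    p=cam(n);C=cloud(p);ok=(p["z_map"]>0)&(np.hypot(C[...,0]-e[0],C[...,1]-e[1])<.028)&(C[...,2]>.03)
    print(n,ok.sum(),e.round(3))
    if ok.sum():
        zz=C[ok][:,2];print(np.percentile(zz,[0,1,5,20,50]).round(3))
        v,u=np.nonzero(ok);print(u.min(),u.max(),v.min(),v.max())
    if n=="scene":
        q=p["W"];K=p["camera_matrix"];c=q[:3,:3].T@(e-q[:3,3]);uv=(K@c)[:2]/c[2];print("tcp px",uv)
        u,v=uv.astype(int);y0=max(0,v-90);x0=max(0,u-90)
        cv2.circle(p["pixels"],(u,v),1,(255,0,0),-1)
        cv2.imwrite("pics/s2.png",cv2.resize(p["pixels"][y0:v+50,x0:u+90,::-1],None,fx=4,fy=4,interpolation=cv2.INTER_CUBIC))
E
```

```text
scene 614 [ 0.433 -0.067  0.081]
[0.114 0.115 0.121 0.137 0.168]
310 327 101 200
tcp px [323.46477072 211.65546089]
top 1627 [ 0.433 -0.067  0.081]
[0.422 0.425 0.427 0.431 0.433]
257 302 199 243
```

View pics/s2.png

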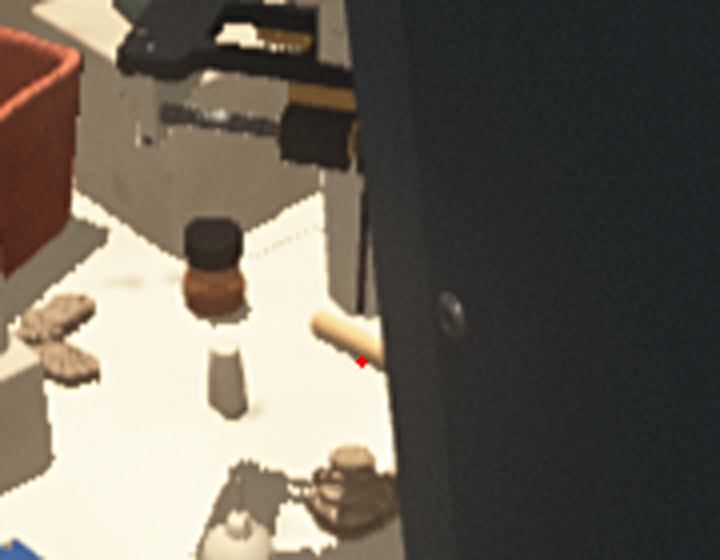

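The side view and depth agree: the real fingertips sit 33 mm above the reported TCP (0.114 against 0.081, crop tip row 305 against TCP dot row 361). The geometry given in the task text is off by that much. I'll aim with tip = TCP + 33 mm, checking the force near the bench.

send_rows --plan '[[[1,0.5,0],0,0.75],[[1,0.5,0],0,0.75],[[1,0.5,0],0,0.75],[[1,0.5,0],0,0.75],[[1,0.5,0],0,0.75]]'

```text
clock: 6.5
eef_pos: [0.4336, -0.0661, 0.0818]
ee_rot: [1.476, 2.773, -0.0]
force: [0.1, -0.1, 0.0]
grip_width: 0.384
finger_force: 0.0
```

send_rows --plan '[[[0,0,10],0,0.75],[[0,0,20],0,0.75],[[0,0,30],0,0.75],[[0,0,40],0,0.75],[[0,0,50],0,0.75]]'

```text
clock: 7.0
eef_pos: [0.4334, -0.066, 0.0307]
ee_rot: [-1.476, -2.773, 0.0]
force: [-0.4, -0.6, 0.2]
grip_width: 0.744
finger_force: 0.0
```

send_rows --plan '[[[0,0,20],0,0.75],[[0,0,40],0,0.75],[[0,0,50],0,0.75],[[0,0,56],0,0.75],[[0,0,56],0,0.75]]'

```text
clock: 7.5
eef_pos: [0.4334, -0.066, -0.0246]
ee_rot: [-1.475, -2.773, 0.0]
force: [0.7, 0.1, 0.1]
grip_width: 0.752
finger_force: 0.0
```

```bash
cat >> h.py <<'E'
OFF=33  # real fingertips lie 33 mm behind the reported TCP
def tip(x,y,z,yaw=None): goto(x,y,z-OFF,yaw)
def tips_seen():
    s=env.read_state();e=s["eef_pos"];y=R.from_rotvec(s["ee_rot"]).as_matrix()[:,1]
    p=cam("wrist");t=cloud(p);T=np.linalg.inv(p["W"]@np.linalg.inv(p["T_tool_cam"]));t=(t@T[:3,:3].T+T[:3,3])*1000
    m=(np.abs(t[...,0]-10)<1.5)&(np.abs(t[...,1])<66)&(t[...,2]>-60)&(t[...,2]<0)
    for k in (t[...,1]<0,t[...,1]>0):
        q=t[m&k]
        if len(q): print("finger y",np.percentile(q[:,1],[2,98]).round(1),"tip z",q[:,2].max().round(1))
    return p
E
python3 - <<'E'
from h import *
tip(433.4,-66,3,34);tips_seen()
E
```

```text
shift [-0.   0.   5.4] spin -0.0 cur yaw 34.0 q6 -0.85 tcp [433.4 -66.  -24.6] w 69.9 F [0.7 0.1 0.1] ff 0.0 t 7.5
finger y [-63.4  -3. ] tip z -22.8
finger y [ 2.5 63.4] tip z -23.0
```

send_rows --plan '[[[0,0,3],0,0.75],[[0,0,5.4],0,0.75],[[0,0,5.4],0,0.75]]'

```text
clock: 7.85
eef_pos: [0.4337, -0.066, -0.0295]
ee_rot: [1.476, 2.773, 0.0]
force: [1.1, -0.5, -0.2]
grip_width: 0.748
finger_force: 0.0
```

send_rows --plan '[[[0,0,0],0,0],[[0,0,0],0,0],[[0,0,0],0,0],[[0,0,0],0,0],[[0,0,0],0,0]]'

```text
clock: 8.35
eef_pos: [0.4337, -0.066, -0.0295]
ee_rot: [1.476, 2.773, 0.0]
force: [1.1, 1.3, 0.3]
grip_width: 0.438
finger_force: 30.0
```

send_rows --plan '[[[0,0,0],0,0],[[0,0,0],0,0],[[0,0,0],0,0]]'

```text
clock: 8.65
eef_pos: [0.4337, -0.066, -0.0295]
ee_rot: [1.476, 2.773, 0.0]
force: [-0.5, 0.9, 0.7]
grip_width: 0.441
finger_force: 30.0
```

Gripped at 41 mm with 30 N, as expected. I'll lift and carry to the bay.

send_rows --plan '[[[0,0,-15],0,0],[[0,0,-40],0,0],[[0,0,-75],0,0],[[0,0,-110],0,0]]'

```text
clock: 9.05
eef_pos: [0.433, -0.0659, 0.0814]
ee_rot: [-1.475, -2.772, 0.001]
force: [0.3, -0.0, 0.1]
grip_width: 0.436
finger_force: 30.0
```

send_rows --plan '[[[36,31,0],-8.5,0],[[72,62,0],-17,0],[[108,93,0],-25.5,0],[[144,124,0],-34,0],[[180,154,0],-42.5,0]]'

```text
clock: 9.55
eef_pos: [0.4606, 0.1713, 0.0804]
ee_rot: [0.361, 3.121, -0.0]
force: [0.1, -0.4, 0.2]
grip_width: 0.44
finger_force: 30.0
```

send_rows --plan '[[[0,0,0],-8.5,0],[[0,0,0],-17,0],[[0,0,0],-18.5,0],[[0,0,0],-18.5,0]]'

```text
clock: 9.95
eef_pos: [0.4607, 0.1691, 0.0803]
ee_rot: [0.131, -3.139, 0.0]
force: [0.1, -0.3, -1.2]
grip_width: 0.439
finger_force: 30.0
```

```bash
python3 - <<'E'
from h import *
tip(462.3,183.3,45,95)
p=cam("wrist");save(p,"w5");h=hsv(p);m=(h[...,0]>100)&(h[...,0]<125)&(h[...,1]>120)
print("blue",rect(p,m,.008))
v,u=np.nonzero(m);print(u.min(),u.max(),v.min(),v.max())
C=cloud(p);g=lambda w:(C[...,0]>0)
E
```

```text
shift [-2.8 14.  68.3] spin -0.2 cur yaw 94.8 q6 -1.4 tcp [460.7 169.1  80.3] w 40.8 F [ 0.1 -0.3 -1.2] ff 30.0 t 9.9
blue (array([448.6443 , 147.60959], dtype=float32), [np.float32(109.71892), np.float32(162.83566)], np.float32(94.7989))
0 545 1 262
```

View pics/w5.png

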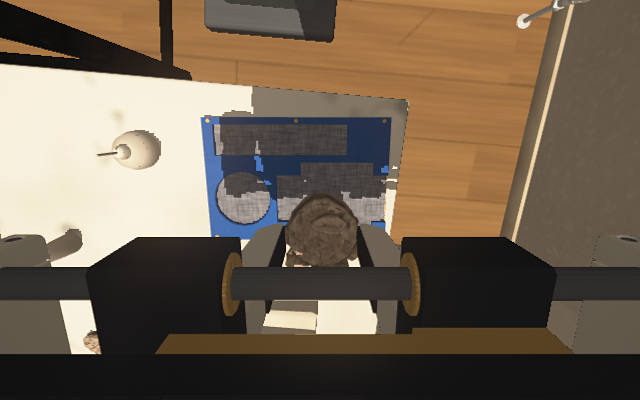

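The picture shows the fish held level at (322,230) over the bay of the tray. I'll shift 14 mm in y and lower it.

send_rows --plan '[[[-2.5,14.5,10],0,0],[[-2.5,14.5,40],0,0],[[-2.5,14.5,70],0,0],[[-2.5,14.5,85],0,0],[[-2.5,14.5,85],0,0]]'

```text
clock: 10.5
eef_pos: [0.4606, 0.184, -0.0068]
ee_rot: [0.133, -3.135, 0.001]
force: [0.0, -0.7, -0.1]
grip_width: 0.439
finger_force: 30.0
```

```bash
python3 - <<'E'
from h import *
tip(462,183.7,8,95)
E
```

```text
shift [-1.5 -0.4 18.2] spin -0.1 cur yaw 94.9 q6 -1.37 tcp [460.6 184.   -6.8] w 40.8 F [ 0.  -0.7 -0.1] ff 30.0 t 10.5
```

send_rows --plan '[[[-1.5,0,6],0,0],[[-1.5,0,12],0,0],[[-1.5,0,17.5],0,0],[[-1.5,0,17.5],0,0]]'

```text
clock: 10.9
eef_pos: [0.4633, 0.184, -0.0224]
ee_rot: [0.135, -3.138, 0.0]
force: [-0.4, -1.1, -0.2]
grip_width: 0.437
finger_force: 30.0
```

send_rows --plan '[[[0,0,0],0,0.62],[[0,0,0],0,0.62],[[0,0,0],0,0.62],[[0,0,0],0,0.62],[[0,0,0],0,0.62]]'

```text
clock: 11.4
eef_pos: [0.4636, 0.1841, -0.022]
ee_rot: [-0.136, 3.138, 0.0]
force: [0.4, 0.7, -0.3]
grip_width: 0.616
finger_force: 0.0
```

send_rows --plan '[[[0,0,-15],0,0.62],[[0,0,-45],0,0.62],[[0,0,-85],0,0.62],[[0,0,-125],0,0.62],[[0,0,-125],0,0.62]]'

```text
clock: 11.9
eef_pos: [0.4661, 0.1849, 0.1075]
ee_rot: [-0.136, 3.131, 0.003]
force: [0.6, 1.0, -0.7]
grip_width: 0.618
finger_force: 0.0
```

```bash
python3 - <<'E'
from h import *
tip(433,4,130,95)
p=cam("wrist");save(p,"w6");C=cloud(p)
m=(C[...,2]>.016)&(C[...,2]<.04)&(np.hypot(C[...,0]-.462,C[...,1]-.184)<.04);print("fish",np.median(C[m],0),np.percentile(C[m][:,2],99))
m=(C[...,2]>.006)&(C[...,2]<.06)&(np.hypot(C[...,0]-.433,C[...,1]-.004)<.03);c=C[m];print("trailer",[((c[c[:,2]<h][:,:2].min(0)+c[c[:,2]<h][:,:2].max(0))/2).round(4) for h in (.015,.03)],c[:,2].max())
for r in env.place_of(p,"slip_trailer")[:1]:
    v,u=r["centre"][0]*400,r["centre"][1]*640;print(r["score"],u,v,(1000*onplane(p,[u,v],0)[0]).round(0)[:2])
cv2.imwrite("pics/w6c.png",cv2.resize(p["pixels"][90:260,90:440,::-1],None,fx=2,fy=2))
E
```

```text
shift [  48.7 -177.4    9.9] spin -0.0 cur yaw 95.0 q6 -1.37 tcp [466.1 184.9 107.5] w 57.5 F [ 0.6  1.  -0.7] ff 0.0 t 11.9
fish [0.45576848 0.18696994 0.01688211] 0.020960769172285357
trailer [array([0.4323, 0.0116]), array([0.4323, 0.008 ])] 0.059047353931276886
0.61 141.632 136.0 [430.   7.]
```

View pics/w6c.png

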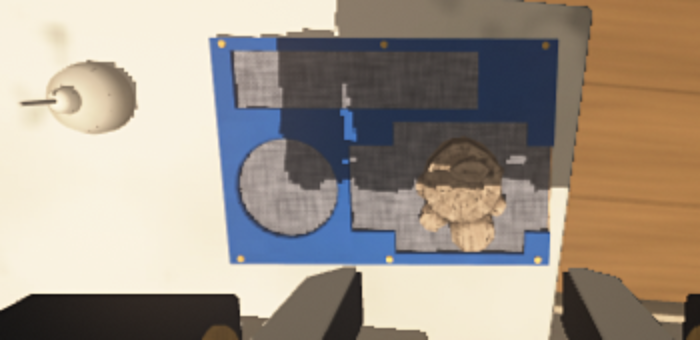

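The fish lies flat in the bay at crop (462,195), with its top at 21 mm, which matches the floor height plus 16. Its tail clears the +x wall by a little. Next is the trailer.

send_rows --plan '[[[12,-44,0],0,0.75],[[25,-88,0],0,0.75],[[37,-132,0],0,0.75],[[49.5,-176,0],0,0.75],[[49.5,-176,0],0,0.75]]'

```text
clock: 12.5
eef_pos: [0.4277, 0.0009, 0.1016]
ee_rot: [0.129, -3.136, 0.0]
force: [0.4, 0.1, 0.1]
grip_width: 0.751
finger_force: 0.0
```

```bash
python3 - <<'E'
from h import *
p=cam("wrist");C=cloud(p)
m=(C[...,2]>.004)&(C[...,2]<.06)&(np.hypot(C[...,0]-.432,C[...,1]-.005)<.035);c=C[m];print("trailer",[((c[c[:,2]<h][:,:2].min(0)+c[c[:,2]<h][:,:2].max(0))/2).round(4) for h in (.015,.03)],np.ptp(c[c[:,2]<.03],axis=0),c[c[:,2]>.05].mean(0))
for r in env.place_of(p,"slip_trailer")[:1]:
    v,u=r["centre"][0]*400,r["centre"][1]*640;print(r["score"],u,v,(1000*onplane(p,[u,v],0)[0]).round(0)[:2])
tip(432,5,6,95)
E
```

```text
trailer [array([0.4309, 0.006 ]), array([0.4315, 0.006 ])] [0.03119381 0.03251084 0.02563107] [0.43152089 0.005322   0.05624338]
0.69 321.59999999999997 195.2 [434.   3.]
shift [ -3.6   0.7 128.9] spin -0.2 cur yaw 94.8 q6 -1.75 tcp [428.7   4.  101.9] w 69.5 F [ 0.4  0.5 -0.4] ff 0.0 t 12.6
```

send_rows --plan '[[[-3,1.2,5],0,0.75],[[-3,1.2,40],0,0.75],[[-3,1.2,75],0,0.75],[[-3,1.2,105],0,0.75],[[-3,1.2,110],0,0.75]]'

```text
clock: 13.1
eef_pos: [0.4303, 0.0074, -0.0101]
ee_rot: [0.139, -3.133, -0.001]
force: [-0.4, 0.0, 0.3]
grip_width: 0.748
finger_force: 0.0
```

```bash
python3 - <<'E'
from h import *
tip(431.5,5.3,6,95)
E
```

```text
shift [-1.1 -2.2 16.9] spin 0.1 cur yaw 95.1 q6 -1.75 tcp [430.3   7.4 -10.1] w 69.6 F [-0.4  0.   0.3] ff 0.0 t 13.1
```

send_rows --plan '[[[-1,-2,10],0,0.75],[[-1,-2,17],0,0.75],[[-1,-2,17],0,0.75]]'

```text
clock: 13.4
eef_pos: [0.4337, 0.0042, -0.0241]
ee_rot: [-0.136, 3.139, -0.0]
force: [-0.7, -0.6, 0.1]
grip_width: 0.75
finger_force: 0.0
```

send_rows --plan '[[[0,0,0],0,0],[[0,0,0],0,0],[[0,0,0],0,0],[[0,0,0],0,0],[[0,0,0],0,0]]'

```text
clock: 13.9
eef_pos: [0.4336, 0.004, -0.0239]
ee_rot: [-0.136, 3.138, -0.0]
force: [-0.4, 1.2, 0.9]
grip_width: 0.37
finger_force: 0.2
```

send_rows --plan '[[[0,0,0],0,0],[[0,0,0],0,0],[[0,0,0],0,0]]'

```text
clock: 14.2
eef_pos: [0.4336, 0.0039, -0.0239]
ee_rot: [-0.136, 3.138, -0.0]
force: [-0.1, -1.8, 3.7]
grip_width: 0.333
finger_force: 30.0
```

```bash
python3 - <<'E'
from h import *
t=np.radians(4.9);c=np.array([448.7,146.8])+[[np.cos(t),-np.sin(t)],[np.sin(t),np.cos(t)]]@np.array([[16.5,-36.5],[-50,-14]]);print(c)
tip(c[0,0],c[1,0],60,95)
E
```

```text
[[469.41054354 111.62923361]
 [400.29211442 129.73344816]]
shift [-70.  391.8 -51. ] spin -0.0 cur yaw 95.0 q6 -1.76 tcp [433.6   3.9 -23.9] w 30.9 F [-0.1 -1.8  3.7] ff 30.0 t 14.2
```

Held at 31 mm, tips about 9 mm up. My printout broadcast the tray offset wrongly; by hand the socket centre is (469.4, 98.4) and the groove centre is (413.5, 129.7).

send_rows --plan '[[[0,0,-15],0,0],[[0,0,-35],0,0],[[0,0,-60],0,0],[[0,0,-60],0,0]]'

```text
clock: 14.6
eef_pos: [0.4349, 0.004, 0.038]
ee_rot: [-0.136, 3.135, -0.001]
force: [-0.6, -0.0, -0.6]
grip_width: 0.337
finger_force: 30.0
```

send_rows --plan '[[[-14,30,0],0,0],[[-28,60,0],0,0],[[-44,91,0],0,0],[[-44,91,0],0,0]]'

```text
clock: 15.0
eef_pos: [0.4703, 0.1011, 0.0351]
ee_rot: [-0.14, 3.138, 0.001]
force: [-0.6, -0.1, -0.1]
grip_width: 0.332
finger_force: 30.0
```

```bash
python3 - <<'E'
from h import *
tip(469.4,98.4,14,95)
p=cam("wrist");save(p,"w7");C=cloud(p);h=hsv(p);m=(h[...,0]>100)&(h[...,0]<125)&(h[...,1]>120);print("blue",rect(p,m,.008))
cv2.imwrite("pics/w7c.png",cv2.resize(p["pixels"][110:280,200:480,::-1],None,fx=2.5,fy=2.5))
E
```

```text
shift [ 1.2 -2.6 54.1] spin 0.1 cur yaw 95.1 q6 -1.55 tcp [470.3 101.1  35.1] w 30.8 F [-0.6 -0.1 -0.1] ff 30.0 t 15.0
blue (array([435.7428 , 147.73123], dtype=float32), [np.float32(85.48375), np.float32(160.48141)], np.float32(95.12205))
```

View pics/w7c.png

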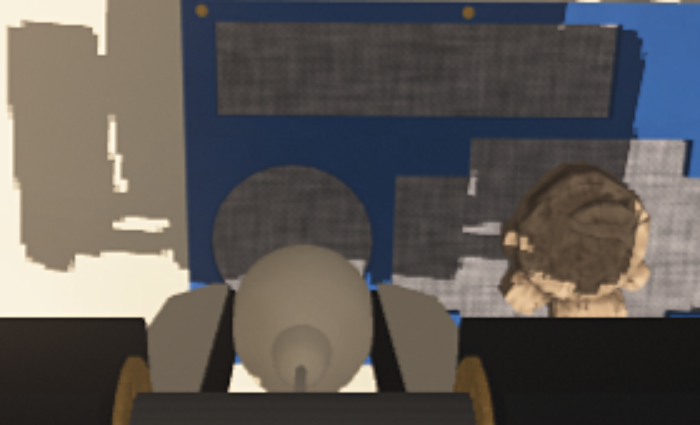

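The view shows the trailer upright at crop (303,320), 2.5 mm right of the socket centre, as computed. I'll lower it.

send_rows --plan '[[[1.2,-2.6,10],0,0],[[1.2,-2.6,30],0,0],[[1.2,-2.6,45],0,0],[[1.2,-2.6,52],0,0],[[1.2,-2.6,54],0,0]]'

```text
clock: 15.55
eef_pos: [0.4675, 0.0949, -0.0191]
ee_rot: [0.134, -3.137, 0.0]
force: [0.7, -0.5, -1.2]
grip_width: 0.332
finger_force: 30.0
```

```bash
python3 - <<'E'
from h import *
tip(469.4,98.4,13,95)
E
```

```text
shift [-2.2  3.3  0.9] spin -0.1 cur yaw 94.9 q6 -1.55 tcp [467.5  94.9 -19.1] w 30.9 F [ 0.7 -0.5 -1.2] ff 30.0 t 15.6
```

send_rows --plan '[[[-2,3,0],0,0],[[-2,3,0.5],0,0],[[-2,3,0.5],0,0]]'

```text
clock: 15.85
eef_pos: [0.4705, 0.099, -0.0181]
ee_rot: [-0.136, 3.138, 0.0]
force: [0.3, 0.8, -0.8]
grip_width: 0.332
finger_force: 30.0
```

send_rows --plan '[[[0,0,0],0,0.6],[[0,0,0],0,0.6],[[0,0,0],0,0.6],[[0,0,0],0,0.6],[[0,0,0],0,0.6]]'

```text
clock: 16.35
eef_pos: [0.4702, 0.0989, -0.0186]
ee_rot: [0.136, -3.139, 0.0]
force: [-0.3, 0.3, -0.4]
grip_width: 0.598
finger_force: 0.0
```

send_rows --plan '[[[0,0,-15],0,0.6],[[0,0,-50],0,0.6],[[0,0,-90],0,0.6],[[0,0,-130],0,0.6],[[0,0,-130],0,0.6]]'

```text
clock: 16.85
eef_pos: [0.4728, 0.0993, 0.1159]
ee_rot: [-0.136, 3.131, 0.001]
force: [0.5, 0.7, -0.1]
grip_width: 0.601
finger_force: 0.0
```

```bash
python3 - <<'E'
from h import *
p=cam("wrist");save(p,"w8");C=cloud(p)
m=(C[...,2]>.012)&(C[...,2]<.07)&(np.hypot(C[...,0]-.469,C[...,1]-.098)<.03);c=C[m];print("trailer",((c[:,:2].min(0)+c[:,:2].max(0))/2).round(4),c[:,2].max(),c[c[:,2]>.053].mean(0))
q=cam("top");C=cloud(q)
m=(C[...,2]>.005)&(C[...,2]<.02)&(np.hypot(C[...,0]-.491,C[...,1]+.147)<.065);print("dowel",rect(q,m,.006))
tip(492,-146,120,90)
E
```

```text
trailer [0.4691 0.0997] 0.062473958554928155 [0.46862976 0.0988651  0.05826391]
dowel (array([ 495.85568, -147.70035], dtype=float32), [np.float32(12.4393), np.float32(100.41401)], np.float32(8.95105))
shift [  -0.3 -245.9   24.8] spin 5.0 cur yaw 95.0 q6 -1.55 tcp [470.4  99.  111.8] w 55.8 F [-0.5  0.9 -0.8] ff 0.0 t 16.9
```

Trailer upright in the socket at (469, 99), needle tip 62 mm up, which is right for the floor. On to the dowel, whose axis is at 9°.

send_rows --plan '[[[0,-49,0],-2,0.45],[[-1,-98,0],-4,0.45],[[-1,-147,0],-4,0.45],[[-1,-196,10],-4,0.45],[[-1,-245,20],-4,0.45]]'

```text
clock: 17.45
eef_pos: [0.4915, -0.1468, 0.0897]
ee_rot: [0.245, -3.13, -0.001]
force: [0.7, 0.1, -0.9]
grip_width: 0.448
finger_force: 0.0
```

send_rows --plan '[[[0,0,20],0,0.45],[[0,0,20],0,0.45]]'

```text
clock: 17.65
eef_pos: [0.4899, -0.1452, 0.0679]
ee_rot: [0.241, -3.126, -0.005]
force: [-0.0, 0.9, -0.4]
grip_width: 0.451
finger_force: 0.0
```

```bash
python3 - <<'E'
from h import *
p=cam("wrist");C=cloud(p)
s=(C[...,2]>.005)&(C[...,2]<.02)&(np.abs(C[...,1]+.147)<.03)&(np.abs(C[...,0]-.493)<.065)
print("dowel",rect(p,s,.008),C[s][:,2].max())
tip(493,-147,6,99)
E
```

```text
dowel (array([ 494.48016, -147.53908], dtype=float32), [np.float32(12.417326), np.float32(100.3959)], np.float32(8.940019)) 0.014248439070702446
shift [-2.2 -3.  96.4] spin -0.1 cur yaw 98.9 q6 -2.1 tcp [ 490.8 -144.6   69.4] w 42.2 F [-0.5  1.   0.1] ff 0.0 t 17.7
```

send_rows --plan '[[[-3,-3.4,20],0,0.45],[[-3,-3.4,50],0,0.45],[[-3,-3.4,80],0,0.45],[[-3,-3.4,88],0,0.45],[[-3,-3.4,88],0,0.45]]'

```text
clock: 18.2
eef_pos: [0.4955, -0.147, -0.0169]
ee_rot: [0.247, -3.13, -0.001]
force: [0.2, 0.2, 0.7]
grip_width: 0.448
finger_force: 0.0
```

```bash
python3 - <<'E'
from h import *
tip(494.4,-147.5,6,99)
E
```

```text
shift [ 1.1 -0.4 10.1] spin 0.0 cur yaw 99.0 q6 -2.11 tcp [ 495.5 -147.   -16.9] w 41.7 F [0.2 0.2 0.7] ff 0.0 t 18.2
```

send_rows --plan '[[[1,0,5],0,0.45],[[1,0,10],0,0.45],[[1,0,10],0,0.45]]'

```text
clock: 18.5
eef_pos: [0.495, -0.1481, -0.0263]
ee_rot: [-0.245, 3.132, -0.0]
force: [-0.2, 0.4, -0.2]
grip_width: 0.451
finger_force: 0.0
```

send_rows --plan '[[[0,0,0],0,0],[[0,0,0],0,0],[[0,0,0],0,0],[[0,0,0],0,0],[[0,0,0],0,0]]'

```text
clock: 19.0
eef_pos: [0.4949, -0.1481, -0.0265]
ee_rot: [-0.245, 3.132, -0.0]
force: [-0.4, 0.6, 1.8]
grip_width: 0.128
finger_force: 30.0
```

send_rows --plan '[[[0,0,-20],0,0],[[0,0,-60],0,0],[[0,0,-100],0,0],[[0,0,-120],0,0],[[0,0,-120],0,0]]'

```text
clock: 19.5
eef_pos: [0.4964, -0.1487, 0.0961]
ee_rot: [-0.245, 3.127, -0.004]
force: [1.0, 0.6, -0.9]
grip_width: 0.131
finger_force: 30.0
```

```bash
python3 - <<'E'
from h import *
tip(413.5,129.7,100,4.9)
E
```

```text
shift [ 38.6 288.   28.2] spin -85.9 cur yaw 99.0 q6 -2.11 tcp [ 496.4 -148.7   96.1] w 12.2 F [ 1.   0.6 -0.9] ff 30.0 t 19.5
```

send_rows --plan '[[[4,29,0],8.5,0],[[8,58,0],17,0],[[12,87,0],25.5,0],[[16,116,0],34,0],[[19,144,0],42.5,0]]'

```text
clock: 20.0
eef_pos: [0.4524, -0.0077, 0.0922]
ee_rot: [-0.915, -3.003, 0.0]
force: [0.3, 0.4, 0.2]
grip_width: 0.13
finger_force: 30.0
```

send_rows --plan '[[[22,19,0],8.5,0],[[44,37,0],17,0],[[67,56,0],25.5,0],[[89,75,0],34,0],[[111,93,0],42.5,0]]'

```text
clock: 20.5
eef_pos: [0.4115, 0.131, 0.0923]
ee_rot: [-1.942, -2.468, 0.002]
force: [1.8, 0.4, -0.6]
grip_width: 0.133
finger_force: 30.0
```

send_rows --plan '[[[0,0,10],8.5,0],[[0,0,20],9.1,0],[[0,0,20],9.1,0],[[0,0,20],9.1,0]]'

```text
clock: 20.9
eef_pos: [0.4123, 0.1295, 0.0729]
ee_rot: [-2.122, -2.316, 0.002]
force: [-0.1, 0.6, 0.8]
grip_width: 0.133
finger_force: 30.0
```

```bash
python3 - <<'E'
from h import *
tip(413.5,129.7,40,4.9)
p=cam("wrist");save(p,"w9");h=hsv(p)
cv2.imwrite("pics/w9c.png",cv2.resize(p["pixels"][60:300,160:480,::-1],None,fx=2.4,fy=2.4))
E
```

```text
shift [ 0.1  1.3 65.9] spin 0.1 cur yaw 5.0 q6 0.11 tcp [412.3 129.5  72.9] w 12.3 F [-0.1  0.6  0.8] ff 30.0 t 20.9
```

View pics/w9c.png

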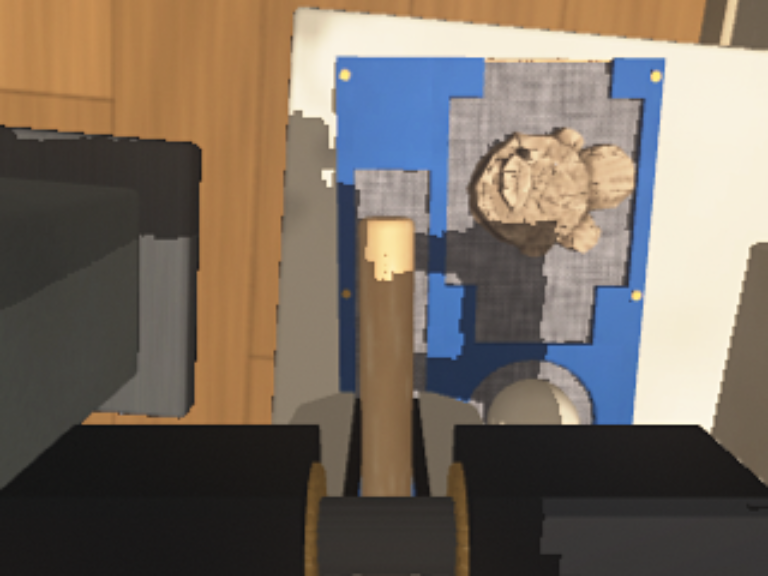

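The picture shows the dowel parallel to the groove, with the groove at crop columns 356–430 and the dowel's centre about 3 mm toward the robot from it. The fish lies clear of its bay walls. I'll lower with a +2.3 mm shift.

send_rows --plan '[[[0,2.3,20],0,0],[[0,2.3,50],0,0],[[0,2.3,75],0,0],[[0,2.3,82],0,0],[[0,2.3,82],0,0]]'

```text
clock: 21.45
eef_pos: [0.4146, 0.1299, -0.0088]
ee_rot: [-2.124, -2.314, 0.002]
force: [0.3, -0.3, 0.2]
grip_width: 0.134
finger_force: 30.0
```

```bash
python3 - <<'E'
from h import *
tip(414.6,129.7,10.7,4.9)
p=cam("wrist");C=cloud(p);T=np.linalg.inv(p["W"]@np.linalg.inv(p["T_tool_cam"]))
t=(C@T[:3,:3].T+T[:3,3])*1000
# groove floor vs rim in tool y, at tool x 45..65 (beyond the dowel's end is ~50)
for x0 in (20,35,54):
    m=(abs(t[...,0]-x0)<3)&(abs(t[...,1])<40)&(C[...,2]<.02);b=hsv(p)[...,1]>110
    print(x0,"blue ty",sorted(set(t[m&b][:,1].round().astype(int).tolist())))
    d=m&(C[...,2]>.0105);print("  dowel ty",t[d][:,1].min().round(1) if d.any() else None,t[d][:,1].max().round(1) if d.any() else None)
E
```

```text
shift [-0.2 -0.  13.5] spin -0.0 cur yaw 4.9 q6 0.11 tcp [414.6 129.9  -8.8] w 12.5 F [ 0.3 -0.3  0.2] ff 30.0 t 21.4
20 blue ty [-20, -19, -18, -17, -16, -15, 13, 14, 15, 16, 17, 18, 19, 20, 21, 22, 23, 24, 25, 26, 27, 28, 29, 30]
  dowel ty None None
35 blue ty [-20, -19, -18, -17, -16, -15, 13, 14, 15, 16, 17, 18]
  dowel ty 35.0 40.0
54 blue ty [-20, -19, -18, -17, -16, -15, 13, 14, 15, 16, 17, 18]
  dowel ty 26.9 39.9
```

send_rows --plan '[[[0,-1,6],0,0],[[0,-1,11],0,0],[[0,-1,13.2],0,0],[[0,-1,13.2],0,0]]'

```text
clock: 21.9
eef_pos: [0.4138, 0.1301, -0.0219]
ee_rot: [-2.125, -2.314, 0.0]
force: [0.6, -0.5, -0.9]
grip_width: 0.129
finger_force: 30.0
```

send_rows --plan '[[[0,0,0],0,0.35],[[0,0,0],0,0.35],[[0,0,0],0,0.35],[[0,0,0],0,0.35]]'

```text
clock: 22.3
eef_pos: [0.4139, 0.1302, -0.0217]
ee_rot: [2.125, 2.314, 0.0]
force: [-0.4, -0.4, -0.1]
grip_width: 0.349
finger_force: 0.0
```

send_rows --plan '[[[0,0,-20],0,0.35],[[0,0,-60],0,0.6],[[0,0,-100],0,0.75],[[0,0,-140],0,0.75],[[0,0,-140],0,0.75]]'

```text
clock: 22.8
eef_pos: [0.4164, 0.1307, 0.1225]
ee_rot: [2.122, 2.31, 0.01]
force: [-0.3, -0.5, -0.6]
grip_width: 0.644
finger_force: 0.0
```

```bash
python3 - <<'E'
from h import *
p=cam("wrist");save(p,"w10");C=cloud(p)
m=(C[...,2]>.011)&(C[...,2]<.03)&(abs(C[...,0]-.414)<.02)&(abs(C[...,1]-.13)<.07)
print("dowel",rect(p,m,.014),np.percentile(C[m][:,2],[50,95,99.5]))
q=cam("top");C=cloud(q);save(q,"top2")
m=(C[...,2]>.004)&(C[...,2]<.015)&(np.hypot(C[...,0]-.486,C[...,1]+.231)<.055)
m=cv2.morphologyEx(m.astype(np.uint8),cv2.MORPH_OPEN,np.ones((2,2)))>0
print("rib",rect(q,m,.006))
h=hsv(q);k=(h[...,0]>8)&(h[...,0]<24)&(h[...,1]>80);k[:,:350]=0;k[:,388:]=0;k[:190]=0;k[245:]=0;print("rib col",rect(q,k,.006))
tip(486,-231,110,90)
E
```

```text
dowel (array([413.0957 , 131.25394], dtype=float32), [np.float32(12.225055), np.float32(99.53182)], np.float32(94.98062)) [0.01543277 0.01713073 0.01801466]
rib (array([ 488.33133, -232.84735], dtype=float32), [np.float32(37.808685), np.float32(88.75497)], np.float32(166.0955))
rib col (array([ 489.78357, -230.379  ], dtype=float32), [np.float32(37.8215), np.float32(90.39133)], np.float32(166.11871))
shift [-366.    41.    41.5] spin -85.1 cur yaw 4.9 q6 0.11 tcp [414.  130.2 118.5] w 67.2 F [-0.6 -1.1 -0.7] ff 0.0 t 22.9
```

Dowel is on the groove floor, top at 17 mm and 99.5 mm long. The rib measures about 38 x 90 mm from the top, not the stated 52 x 82; I'll check from close up.

send_rows --plan '[[[-48,6,0],-8.5,0.75],[[-97,12,0],-17,0.75],[[-145,17,0],-25.5,0.75],[[-194,23,0],-34,0.75],[[-243,29,0],-42.5,0.75]]'

```text
clock: 23.4
eef_pos: [0.4561, -0.0778, 0.1165]
ee_rot: [-1.286, -2.863, 0.001]
force: [1.2, -0.3, 0.3]
grip_width: 0.75
finger_force: 0.0
```

send_rows --plan '[[[-30,-22,0],-8.5,0.75],[[-60,-44,10],-17,0.75],[[-101,-72,20],-25.5,0.75],[[-101,-72,30],-28.6,0.75],[[-101,-72,30],-28.6,0.75]]'

```text
clock: 23.9
eef_pos: [0.4678, -0.2, 0.0852]
ee_rot: [-0.549, -3.088, -0.003]
force: [1.1, 0.3, 0.2]
grip_width: 0.752
finger_force: 0.0
```

```bash
python3 - <<'E'
from h import *
p=cam("wrist");save(p,"w11");C=cloud(p)
m=(C[...,2]>.004)&(C[...,2]<.02)&(np.hypot(C[...,0]-.488,C[...,1]+.231)<.06)
m=cv2.morphologyEx(m.astype(np.uint8),cv2.MORPH_OPEN,np.ones((3,3)))>0
n,l,st,_=cv2.connectedComponentsWithStats(m.astype(np.uint8));m=l==1+np.argmax(st[1:,4])
print("rib",rect(p,m,.006),np.percentile(C[m][:,2],[5,50,95,99.5]))
for n in ("yellow_tray",):
  for r in env.place_of(p,n)[:1]:
    v,u=r["centre"][0]*400,r["centre"][1]*640;print(n,r["score"],(1000*onplane(p,[u,v],0)[0]).round(0)[:2])
h=hsv(p);k=(h[...,0]>18)&(h[...,0]<32)&(h[...,1]>170)&(C[...,1]<-.29)&(C[...,1]>-.5)&(C[...,2]<.02);print("yel",rect(p,k,.008))
tip(488,-231,3,76)
i=p["pixels"][60:300,160:480,::-1].copy()
cv2.imwrite("pics/w11c.png",cv2.resize(i,None,fx=2.4,fy=2.4))
E
```

```text
rib (array([ 488.18787, -230.51718], dtype=float32), [np.float32(37.91789), np.float32(85.458786)], np.float32(159.83922)) [0.00706214 0.00836445 0.00951003 0.01009223]
yel (array([ 438.77985, -390.08594], dtype=float32), [np.float32(33.141308), np.float32(151.96461)], np.float32(89.8813))
shift [-29.4 -23.5 117. ] spin -6.2 cur yaw 69.8 q6 -1.71 tcp [ 468.8 -199.    87.1] w 69.6 F [ 0.2 -0.3 -1. ] ff 0.0 t 24.0
```

View pics/w11c.png

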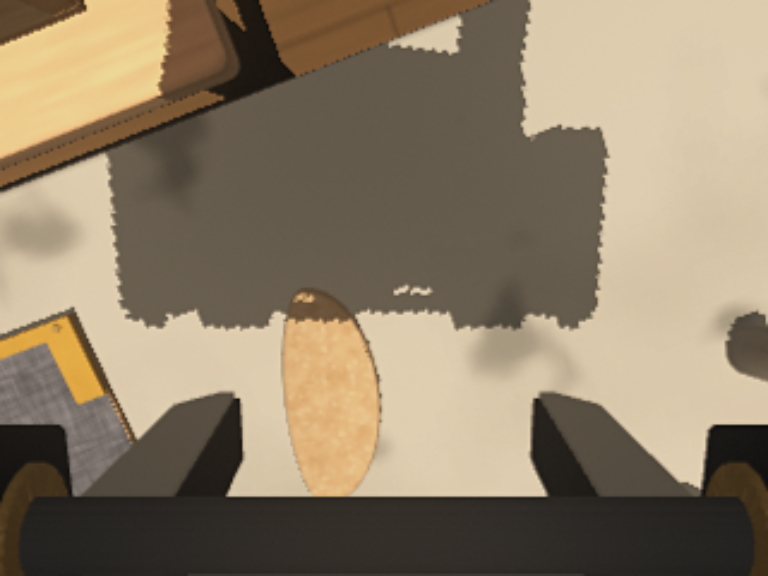

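The rib at crop (330,390) really is a narrow oval, its far end hidden behind the gripper bar. The turn also came up 6° short. I'll centre over it and measure it whole.

send_rows --plan '[[[-15,-12,0],-3,0.75],[[-30,-23,0],-6.2,0.75],[[-30,-23,0],-6.2,0.75],[[-30,-23,0],-6.2,0.75]]'

```text
clock: 24.4
eef_pos: [0.4896, -0.2306, 0.0881]
ee_rot: [-0.383, -3.118, -0.001]
force: [-0.5, 0.2, -1.2]
grip_width: 0.751
finger_force: 0.0
```

```bash
python3 - <<'E'
from h import *
p=cam("wrist");C=cloud(p)
m=(C[...,2]>.004)&(C[...,2]<.02)&(np.hypot(C[...,0]-.488,C[...,1]+.231)<.06)
m=cv2.morphologyEx(m.astype(np.uint8),cv2.MORPH_OPEN,np.ones((3,3)))>0
n,l,st,_=cv2.connectedComponentsWithStats(m.astype(np.uint8));m=l==1+np.argmax(st[1:,4])
r=rect(p,m,.006);print("rib",r)
o,c=widths(p,m,.006);print([(int(a),round(w,1)) for a,w,_ in o[20:34]],c)
a=np.radians(r[2]);d=np.array([np.cos(a),np.sin(a)]);n=np.array([-d[1],d[0]])
P=C[m][:,:2]*1000-r[0];L=P@d;N=P@n
for x in range(-40,41,10):
    k=abs(L-x)<2
    if k.any():print(x,N[k].min().round(1),N[k].max().round(1))
tip(r[0][0],r[0][1],3,r[2]-90)
E
```

```text
rib (array([ 489.2759 , -230.26187], dtype=float32), [np.float32(37.76236), np.float32(88.104576)], np.float32(165.09953))
[(60, np.float64(43.5)), (63, np.float64(41.5)), (66, np.float64(39.8)), (69, np.float64(38.7)), (72, np.float64(38.1)), (75, np.float64(37.8)), (78, np.float64(38.3)), (81, np.float64(39.2)), (84, np.float64(40.4)), (87, np.float64(42.2)), (90, np.float64(44.3)), (93, np.float64(46.6)), (96, np.float64(48.9)), (99, np.float64(51.6))] [ 487.96116682 -231.08094318]
-40 -4.5 13.0
-30 -13.0 15.9
-20 -15.6 17.9
-10 -18.1 18.9
0 -18.9 18.9
10 -17.5 17.9
20 -16.4 17.0
30 -12.3 15.2
40 -5.7 12.5
shift [1.000e-01 1.000e-01 1.182e+02] spin 0.9 cur yaw 76.0 q6 -1.85 tcp [ 489.4 -230.5   88.2] w 69.4 F [-0.2  0.1 -0.1] ff 0.0 t 24.4
```

Measured consistently at 38 x 88 mm, so the stated 52 x 82 is wrong; it still fits the bay. I'll grip across the middle.

send_rows --plan '[[[0,0,30],0.9,0.75],[[0,0,65],0.9,0.75],[[0,0,95],0.9,0.75],[[0,0,108],0.9,0.75],[[0,0,108],0.9,0.75]]'

```text
clock: 24.95
eef_pos: [0.4889, -0.2306, -0.0208]
ee_rot: [-0.404, -3.113, -0.002]
force: [0.1, 0.2, 0.2]
grip_width: 0.75
finger_force: 0.0
```

```bash
python3 - <<'E'
from h import *
tip(489.3,-230.3,3,75.1)
E
```

```text
shift [-0.3  0.4  9.2] spin 0.1 cur yaw 75.2 q6 -1.84 tcp [ 488.9 -230.6  -20.8] w 69.8 F [0.1 0.2 0.2] ff 0.0 t 24.9
```

send_rows --plan '[[[0,0,5],0,0.75],[[0,0,9.2],0,0.75],[[0,0,9.2],0,0.75]]'

```text
clock: 25.25
eef_pos: [0.4901, -0.2318, -0.0285]
ee_rot: [0.404, 3.115, -0.0]
force: [-0.7, 0.5, 0.3]
grip_width: 0.752
finger_force: 0.0
```

send_rows --plan '[[[0,0,0],0,0],[[0,0,0],0,0],[[0,0,0],0,0],[[0,0,0],0,0],[[0,0,0],0,0]]'

```text
clock: 25.75
eef_pos: [0.4899, -0.2317, -0.0289]
ee_rot: [0.404, 3.115, -0.0]
force: [0.3, 0.5, 1.0]
grip_width: 0.384
finger_force: 29.3
```

send_rows --plan '[[[0,0,0],0,0],[[0,0,0],0,0],[[0,0,0],0,0]]'

```text
clock: 26.05
eef_pos: [0.4899, -0.2317, -0.0289]
ee_rot: [0.404, 3.115, -0.0]
force: [0.8, 0.6, 0.8]
grip_width: 0.385
finger_force: 29.3
```

send_rows --plan '[[[0,0,-20],0,0],[[0,0,-55],0,0],[[0,0,-90],0,0],[[0,0,-120],0,0],[[0,0,-120],0,0]]'

```text
clock: 26.55
eef_pos: [0.4917, -0.2328, 0.0947]
ee_rot: [0.404, 3.11, -0.004]
force: [0.6, 0.1, -0.9]
grip_width: 0.385
finger_force: 29.3
```

```bash
python3 - <<'E'
from h import *
tip(478.7,-359.3,120,90.2)
E
```

```text
shift [ -19.7 -125.7    8.1] spin -15.0 cur yaw 75.2 q6 -1.84 tcp [ 491.7 -232.8   94.7] w 35.8 F [ 0.6  0.1 -0.9] ff 29.3 t 26.6
```

send_rows --plan '[[[-5,-32,0],-5,0],[[-10,-64,0],-10,0],[[-15,-96,0],-15,0],[[-20,-126,0],-15,0],[[-20,-126,0],-15,0]]'

```text
clock: 27.05
eef_pos: [0.4761, -0.3613, 0.0898]
ee_rot: [0.002, -3.141, 0.0]
force: [-0.1, 0.8, -0.5]
grip_width: 0.386
finger_force: 29.3
```

```bash
python3 - <<'E'
from h import *
p=cam("wrist");save(p,"w12");C=cloud(p)
h=hsv(p);k=(h[...,0]>18)&(h[...,0]<32)&(h[...,1]>150)&(abs(C[...,0]-.48)<.1)&(abs(C[...,1]+.39)<.11)&(C[...,2]<.015)
print("yel",rect(p,k,.008));q=C[k]*1000;print(np.percentile(q,[.5,99.5],axis=0))
tip(478.7,-359.3,60,90.2)
i=p["pixels"][60:300,160:480,::-1].copy();cv2.imwrite("pics/w12c.png",cv2.resize(i,None,fx=2.4,fy=2.4))
E
```

```text
yel (array([ 475.0426 , -434.69666], dtype=float32), [np.float32(83.49563), np.float32(104.41394)], np.float32(0.45081022))
[[ 423.08184507 -476.38376012    5.6157308 ]
 [ 520.81237123 -315.58159342    9.53948689]]
shift [-2.5  0.  62.8] spin -0.1 cur yaw 90.1 q6 -2.3 tcp [ 476.3 -359.4   89.8] w 35.7 F [-0.5  0.7 -0.9] ff 29.3 t 27.1
```

View pics/w12c.png

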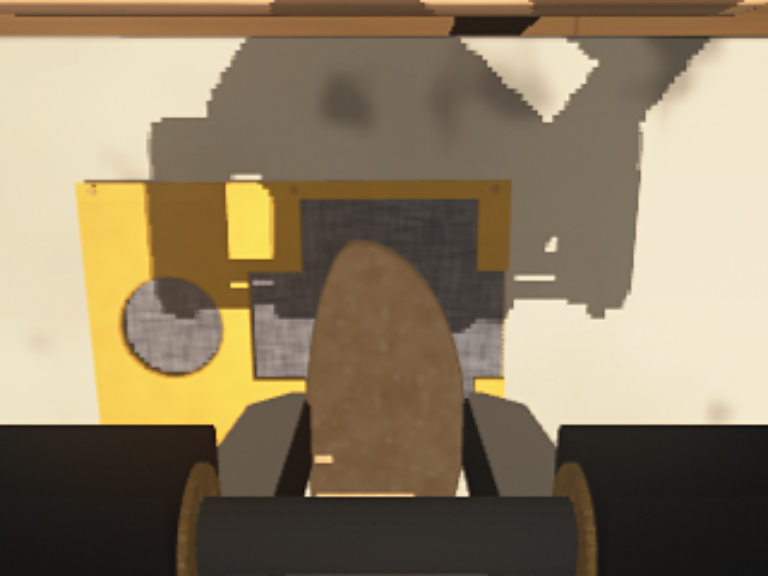

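The rib is held lengthwise over the bay at crop (385,370), with the socket at crop (172,325). The tray's edges put its centre at (478.5, -395.7). I'll lower.

send_rows --plan '[[[-3,-0.3,20],0,0],[[-3,-0.3,55],0,0],[[-3,-0.3,90],0,0],[[-3,-0.3,98],0,0],[[-3,-0.3,98],0,0]]'

```text
clock: 27.6
eef_pos: [0.4796, -0.3576, -0.0079]
ee_rot: [0.007, -3.139, -0.003]
force: [-0.0, 0.2, 0.2]
grip_width: 0.382
finger_force: 29.3
```

```bash
python3 - <<'E'
from h import *
tip(479.4,-359.7,8.7,90.2)
p=cam("wrist");C=cloud(p);h=hsv(p)
T=np.linalg.inv(p["W"]@np.linalg.inv(p["T_tool_cam"]));t=(C@T[:3,:3].T+T[:3,3])*1000
y=(h[...,0]>18)&(h[...,0]<32)&(h[...,1]>150)&(abs(t[...,1])<75)&(C[...,2]<.013)
for ty in (-28,28,-24,25):
    m=y&(abs(t[...,1]-ty)<1.5);a=t[m][:,0];a=a[a>30];print("ty",ty,"yellow front strip tx",a.min().round(1) if len(a) else None,a.max().round(1) if len(a) else None)
m=(abs(t[...,1])<8)&(C[...,2]>.011)&(C[...,2]<.045)&(t[...,0]<60);a=t[m][:,0];print("rib end tx",np.percentile(a,99.5))
E
```

```text
shift [ 0.1 -2.2 16.4] spin 0.0 cur yaw 90.2 q6 -2.29 tcp [ 479.6 -357.6   -7.9] w 35.6 F [-0.   0.2  0.2] ff 29.3 t 27.6
ty -28 yellow front strip tx 51.2 53.0
ty 28 yellow front strip tx 55.9 56.5
ty -24 yellow front strip tx 54.2 54.6
ty 25 yellow front strip tx 54.2 55.4
rib end tx 45.350314187378174
```

send_rows --plan '[[[-0.5,-2,6],0,0],[[-0.5,-2,12],0,0],[[-0.5,-2,16],0,0],[[-0.5,-2,16],0,0]]'

```text
clock: 28.05
eef_pos: [0.4803, -0.3607, -0.0233]
ee_rot: [0.006, -3.141, -0.001]
force: [0.2, -0.5, -0.2]
grip_width: 0.383
finger_force: 29.3
```

send_rows --plan '[[[0,0,0],0,0.6],[[0,0,0],0,0.6],[[0,0,0],0,0.6],[[0,0,0],0,0.6],[[0,0,0],0,0.6]]'

```text
clock: 28.55
eef_pos: [0.4806, -0.3609, -0.0229]
ee_rot: [-0.006, 3.142, -0.0]
force: [0.1, 0.2, 0.5]
grip_width: 0.598
finger_force: 0.0
```

send_rows --plan '[[[0,0,-15],0,0.6],[[0,0,-45],0,0.6],[[0,0,-85],0,0.6],[[0,0,-130],0,0.6],[[0,0,-130],0,0.6]]'

```text
clock: 29.05
eef_pos: [0.4831, -0.363, 0.1142]
ee_rot: [-0.006, 3.134, -0.011]
force: [0.1, 0.2, -0.7]
grip_width: 0.602
finger_force: 0.0
```

```bash
python3 - <<'E'
from h import *
p=cam("wrist");save(p,"w13");C=cloud(p);h=hsv(p)
m=(C[...,2]>.0105)&(C[...,2]<.03)&(np.hypot(C[...,0]-.479,C[...,1]+.36)<.06)
print("rib",rect(p,m,.0125),np.percentile(C[m][:,2],[5,50,95,99.5]))
k=(h[...,0]>18)&(h[...,0]<32)&(h[...,1]>150)&(abs(C[...,0]-.48)<.1)&(abs(C[...,1]+.39)<.11)&(C[...,2]<.015)
print("yel",rect(p,cv2.dilate(k.astype(np.uint8),np.ones((3,3))),.008))
q=cam("top");C=cloud(q)
m=(C[...,2]>.006)&(C[...,2]<.045)&(np.hypot(C[...,0]-.52,C[...,1]+.072)<.03);c=C[m];print("cone",c.min(0),c.max(0),np.median(c[c[:,2]>.033],0))
tip(522,-71,120,90)
E
```

```text
rib (array([ 479.49377, -359.9952 ], dtype=float32), [np.float32(37.06016), np.float32(87.97149)], np.float32(179.50484)) [0.01128121 0.01242153 0.01359464 0.01422085]
yel (array([ 478.8211 , -395.14648], dtype=float32), [np.float32(112.957016), np.float32(165.14456)], np.float32(90.37348))
cone [ 0.49148682 -0.07856027  0.00621222] [ 0.53488057 -0.05841076  0.04126914] [ 0.52768323 -0.06540563  0.03751899]
shift [-42.  290.1  21.3] spin 0.2 cur yaw 90.2 q6 -2.3 tcp [ 481.  -361.2  108.8] w 55.6 F [ 0.1  0.5 -0.5] ff 0.0 t 29.1
```

Rib flat on the bay floor, top at 12.5 mm, 88 mm along x and centred. Last is the cone.

send_rows --plan '[[[-7,49,0],0,0.6],[[-14,97,0],0,0.6],[[-22,146,0],0,0.6],[[-29,195,0],0,0.6],[[-36,244,0],0,0.6]]'

```text
clock: 29.65
eef_pos: [0.5148, -0.1146, 0.1061]
ee_rot: [0.005, -3.14, -0.001]
force: [0.4, -0.2, -0.6]
grip_width: 0.596
finger_force: 0.0
```

send_rows --plan '[[[-8,49,0],0,0.6],[[-8,49,0],0,0.6],[[-8,49,0],0,0.6]]'

```text
clock: 29.95
eef_pos: [0.5229, -0.0668, 0.1062]
ee_rot: [0.009, -3.14, -0.0]
force: [-0.0, -0.2, -0.3]
grip_width: 0.597
finger_force: 0.0
```

```bash
python3 - <<'E'
from h import *
p=cam("wrist");save(p,"w14");C=cloud(p)
m=(C[...,2]>.005)&(C[...,2]<.05)&(np.hypot(C[...,0]-.524,C[...,1]+.068)<.03);c=C[m]
for a,b in ((.005,.015),(.015,.03),(.036,.05)):
    k=c[(c[:,2]>a)&(c[:,2]<b)];print(a,k.min(0).round(4),k.max(0).round(4),len(k)) if len(k) else 0
for r in env.place_of(p,"cone_stamp")[:1]:
    v,u=r["centre"][0]*400,r["centre"][1]*640;print(r["score"],u,v,(1000*onplane(p,[u,v],0)[0]).round(0)[:2])
tip(524,-68,11,90)
E
```

```text
0.005 [ 0.5186 -0.0766  0.005 ] [ 0.5308 -0.0585  0.0149] 48
0.015 [ 0.5189 -0.0752  0.015 ] [ 0.5332 -0.0578  0.0299] 90
0.036 [ 0.5204 -0.0719  0.036 ] [ 0.5336 -0.0583  0.0397] 166
0.67 318.20799999999997 192.79999999999998 [528. -68.]
shift [ -1.1   0.5 128.5] spin 0.2 cur yaw 90.2 q6 -1.79 tcp [523.  -68.5 106.5] w 55.8 F [-0.4  0.3 -0.3] ff 0.0 t 30.1
```

send_rows --plan '[[[-5,1,5],0,0.6],[[-5,1,40],0,0.6],[[-5,1,80],0,0.6],[[-5,1,115],0,0.6],[[-5,1,118],0,0.6]]'

```text
clock: 30.55
eef_pos: [0.5259, -0.0671, -0.0147]
ee_rot: [0.003, -3.135, -0.002]
force: [-0.4, -0.3, -0.3]
grip_width: 0.597
finger_force: 0.0
```

```bash
python3 - <<'E'
from h import *
tip(528,-67.3,10,90)
E
```

```text
shift [-2.2 -0.2  8.3] spin 0.1 cur yaw 90.1 q6 -1.79 tcp [525.9 -67.1 -14.7] w 55.6 F [-0.4 -0.3 -0.3] ff 0.0 t 30.6
```

send_rows --plan '[[[-2,0,4],0,0.6],[[-2,0,8],0,0.6],[[-2,0,8],0,0.6]]'

```text
clock: 30.85
eef_pos: [0.5313, -0.067, -0.018]
ee_rot: [-0.005, 3.14, -0.001]
force: [-1.0, 0.3, -0.7]
grip_width: 0.602
finger_force: 0.0
```

send_rows --plan '[[[0,0,0],0,0],[[0,0,0],0,0],[[0,0,0],0,0],[[0,0,0],0,0],[[0,0,0],0,0]]'

```text
clock: 31.35
eef_pos: [0.5305, -0.0667, -0.0188]
ee_rot: [-0.006, 3.141, -0.0]
force: [0.4, -0.8, 0.3]
grip_width: 0.222
finger_force: 0.0
```

send_rows --plan '[[[0,0,0],0,0],[[0,0,0],0,0],[[0,0,0],0,0]]'

```text
clock: 31.65
eef_pos: [0.5305, -0.0667, -0.0189]
ee_rot: [-0.006, 3.142, 0.0]
force: [-1.3, -0.0, 2.4]
grip_width: 0.176
finger_force: 29.4
```

send_rows --plan '[[[0,0,-20],0,0],[[0,0,-55],0,0],[[0,0,-100],0,0],[[0,0,-100],0,0]]'

```text
clock: 32.05
eef_pos: [0.5333, -0.0673, 0.0859]
ee_rot: [-0.006, 3.134, -0.003]
force: [0.6, 0.2, -0.1]
grip_width: 0.179
finger_force: 29.3
```

```bash
python3 - <<'E'
from h import *
tip(479.1,-445.3,110,90)
E
```

```text
shift [  55.7 -377.8    9.2] spin 0.2 cur yaw 90.2 q6 -1.79 tcp [533.3 -67.3  85.9] w 16.6 F [ 0.6  0.2 -0.1] ff 29.3 t 32.0
```

send_rows --plan '[[[7,-48,0],0,0],[[14,-96,0],0,0],[[20,-144,0],0,0],[[27,-192,0],0,0],[[33,-240,0],0,0]]'

```text
clock: 32.55
eef_pos: [0.4974, -0.3085, 0.0803]
ee_rot: [0.006, -3.141, -0.001]
force: [2.0, -0.4, -0.1]
grip_width: 0.179
finger_force: 29.3
```

send_rows --plan '[[[7,-48,0],0,0],[[14,-96,0],0,0],[[20,-138,0],0,0],[[20,-138,0],0,0],[[20,-138,0],0,0]]'

```text
clock: 33.05
eef_pos: [0.4781, -0.4449, 0.0797]
ee_rot: [0.003, -3.14, -0.002]
force: [0.2, 0.4, -0.0]
grip_width: 0.176
finger_force: 29.3
```

```bash
python3 - <<'E'
from h import *
p=cam("wrist");save(p,"w15");C=cloud(p);h=hsv(p)
T=np.linalg.inv(p["W"]@np.linalg.inv(p["T_tool_cam"]));t=(C@T[:3,:3].T+T[:3,3])*1000
tip(481.5,-445.3,20,90)
k=(h[...,0]>18)&(h[...,0]<32)&(h[...,1]>150)&(abs(C[...,0]-.48)<.1)&(abs(C[...,1]+.39)<.11)&(C[...,2]<.015)
print("yel",rect(p,cv2.dilate(k.astype(np.uint8),np.ones((3,3))),.008))
# cone as held, tool axes
m=(abs(t[...,1])<12)&(abs(t[...,0])<20)&(C[...,2]>.03)&(t[...,2]>-40);c=t[m];print("held",c.min(0).round(1),c.max(0).round(1)) if m.any() else 0
cv2.imwrite("pics/w15c.png",cv2.resize(p["pixels"][100:270,220:460,::-1],None,fx=3,fy=3))
E
```

```text
shift [-3.  -1.4 93.1] spin 0.2 cur yaw 90.2 q6 -2.39 tcp [ 478.5 -444.1   80.1] w 16.5 F [-0.3 -0.1 -0.3] ff 29.3 t 33.1
yel (array([ 439.16528, -330.1897 ], dtype=float32), [np.float32(34.627235), np.float32(35.050087)], np.float32(0.13808613))
held [ -7.4 -11.9 -40. ] [ 12.2  11.9 -20.7]
```

View pics/w15c.png

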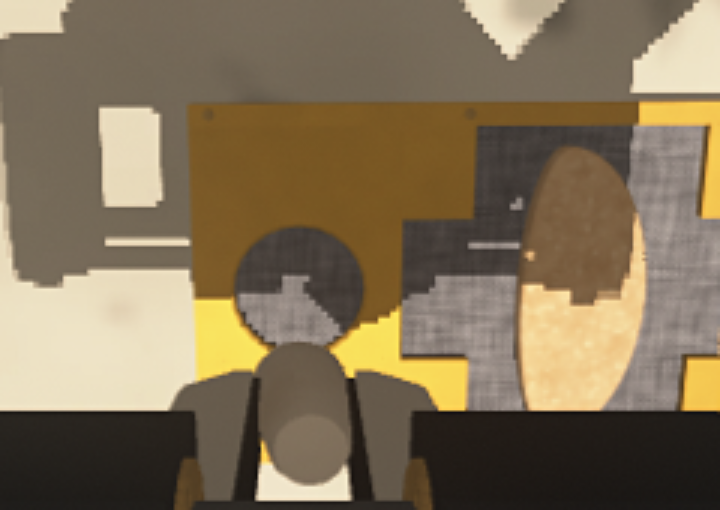

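The cone is held upright at crop (305,410), and the socket's at crop (300,288), where expected. The rib lies free in its bay. I'll lower.

send_rows --plan '[[[-3,-1.4,20],0,0],[[-3,-1.4,50],0,0],[[-3,-1.4,75],0,0],[[-3,-1.4,82],0,0],[[-3,-1.4,82],0,0]]'

```text
clock: 33.6
eef_pos: [0.4819, -0.4449, -0.0016]
ee_rot: [0.008, -3.14, -0.002]
force: [-0.7, 1.0, 0.2]
grip_width: 0.18
finger_force: 29.3
```

```bash
python3 - <<'E'
from h import *
tip(481.4,-445.3,18.6,90)
E
```

```text
shift [ 0.4 -0.4 12.8] spin 0.3 cur yaw 90.3 q6 -2.39 tcp [ 481.9 -444.9   -1.6] w 16.7 F [-0.7  1.   0.2] ff 29.3 t 33.6
```

send_rows --plan '[[[0,0,5],0,0],[[0,0,10],0,0],[[0,0,12.8],0,0],[[0,0,12.8],0,0]]'

```text
clock: 34.0
eef_pos: [0.4818, -0.4462, -0.0138]
ee_rot: [0.006, -3.142, -0.0]
force: [0.4, 0.1, -0.1]
grip_width: 0.18
finger_force: 29.3
```

send_rows --plan '[[[0,0,0],0,0.45],[[0,0,0],0,0.45],[[0,0,0],0,0.45],[[0,0,0],0,0.45],[[0,0,0],0,0.45]]'

```text
clock: 34.5
eef_pos: [0.4819, -0.4463, -0.0136]
ee_rot: [-0.006, 3.142, -0.0]
force: [0.9, -0.9, 0.1]
grip_width: 0.446
finger_force: 0.0
```

send_rows --plan '[[[0,0,-15],0,0.45],[[0,0,-45],0,0.45],[[0,0,-85],0,0.45],[[0,0,-130],0,0.45],[[0,0,-130],0,0.45]]'

```text
clock: 35.0
eef_pos: [0.4842, -0.4487, 0.1241]
ee_rot: [-0.006, 3.134, -0.013]
force: [-0.0, -0.6, -0.4]
grip_width: 0.452
finger_force: 0.0
```

```bash
python3 - <<'E'
from h import *
p=cam("wrist");C=cloud(p)
m=(C[...,2]>.012)&(C[...,2]<.06)&(np.hypot(C[...,0]-.479,C[...,1]+.445)<.025);c=C[m]
for a,b in ((.01,.02),(.02,.035),(.038,.06)):
    k=c[(c[:,2]>a)&(c[:,2]<b)];print(a,k.min(0).round(4),k.max(0).round(4),len(k)) if len(k) else 0
q=cam("scene");save(q,"scene2");q=cam("top");save(q,"top3")
for n in "glaze_jar clay_moth needle_tool cone_stamp clay_fish slip_trailer dowel wood_rib".split():
    for r in env.place_of(q,n)[:1]:
        print(n,round(r["score"],2),(onplane(q,[r["centre"][1]*640,r["centre"][0]*400],0)[0][:2]).round(3))
E
```

```text
0.01 [ 0.4701 -0.4556  0.0121] [ 0.4828 -0.4382  0.02  ] 32
0.02 [ 0.4702 -0.4543  0.0203] [ 0.4844 -0.4363  0.0349] 81
0.038 [ 0.4715 -0.452   0.038 ] [ 0.4853 -0.4378  0.044 ] 184
glaze_jar 0.51 [ 0.601 -0.117]
clay_moth 0.93 [ 0.617 -0.03 ]
needle_tool 0.49 [ 0.617 -0.245]
clay_fish 0.87 [0.463 0.188]
slip_trailer 0.68 [0.467 0.102]
dowel 0.78 [0.413 0.133]
wood_rib 0.86 [ 0.482 -0.358]
```

View pics/top3.png

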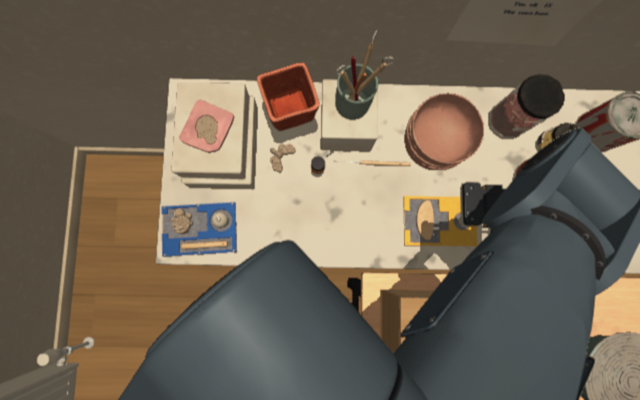

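The top view shows fish, trailer and dowel in the blue tray around (200,228) and the rib in the yellow tray at (426,222). The cone, hidden under the gripper, measures upright in its socket with its top at 43–44 mm. The jar, moth and needle tool are where they were, so I'm handing in.

```bash
python3 -c "
from bench import env
print(env.job_done())"
```

```text
the job is handed in; nothing more can be done
None
```

Both kits are made up and handed in at about 35 s: all five pieces are on their pocket floors in the order asked and the three bystanders were not touched, though the first grip on the fish closed empty because the real fingertips sit 33 mm behind the reported TCP, and the rib measured 38 x 88 mm, not the stated 52 x 82 mm.

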